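Ratchet the make-up mirror's clamp nut snug

TASK

Tighten the make-up mirror's clamp: set the ring head of the ratchet wrench over the ribbed brass nut and swing the handle back and forth in the opening of the stand's wall (clockwise seen from above drives, the other way slips) until the nut goes firm, about 0.8 N m of turning effort, without over-tightening it. Turn the nut with the wrench only, never with bare fingers. Then lift the wrench off, lay it flat on the beige shell tray and let go, leaving the perfume, earring box and brush where they are.

Things in the scene. Friction and masses are not known exactly. Their poses are not given: they have to be found in the camera images.
- wrench_head (a point): Ratchet wrench (160 g): steel ring head 62 mm across, hole 48 mm, 18 mm high; lavender handle. Point: centre of the hole at the head's underside; z up; the handle runs along its -x out to 170 mm. Two spring pawls in the head drive the nut's ribs when turned clockwise seen from above and click over freely the other way, every 0.45 rad. Handle to head gives 0.2 rad per N m.
- wrench_grip (a point): Where to grip the wrench: centre of the handle bar, 112 mm from the head's centre along the wrench's -x and 26 mm above its underside. The bar is 15 mm wide, 12 mm high and runs from 50 to 170 mm; a foot at its end reaches down to the underside so that the wrench lies level. Same axes as the head. Centre of mass about 65 mm from the head's centre.
- nut_seat (a point): Ribbed brass nut, upright. Point: on its axis, on top of the 60 mm wide dark flange on which the head's underside rests when fully down (40 mm above the table). 14 ribs, 44 mm over all, 10 mm high, then sloping in like a cone up to 18 mm: a lead-in for the head, which has 2 mm play all round. A bolt end stands 26 mm above the flange. Axes as the stand's.
- rubber (a joint): Squeeze of the hidden rubber under the clamp, m. The nut first turns 1.75 to 2.3 rad against 0.2 N m (varies, unseen). Then the rubber meets the glass: effort jumps to 0.45 N m and grows 0.15 N m per 0.1 mm of squeeze (0.1 rad). Snug: 0.1 mm (0.6 N m); over-tight: over 0.45 mm (1.1 N m): too little to read here, so feel it. Effort = the hand force's moment about the nut's axis plus the hand's own twist.
- stand: White foot of the mirror, fixed, 108 mm round; origin on the table on the nut's axis. A wall 38 to 45 mm from the axis, up to 70 mm high, surrounds the nut but is open to the stand's -x: the handle points out there and can swing 0.75 rad either side of -x until the wall stops it. A post and small round mirror (edge-on, 175 to 285 mm high) stand 75 to 185 mm behind the nut on +x.
- tray_top (a point): Beige silicone shell tray, fixed, about 225 mm across and 6 mm high: centre of its flat top. The wrench starts on it, lying level.
- perfume_mid (a point): Ribbed glass perfume bottle, 60 mm across and 88 mm high, loose, upright; point half-way up.
- earring_box_mid (a point): Transparent closed box with earrings, 82 x 112 x 44 mm, loose; point at its centre.
- brush_mid (a point): Lavender paddle brush lying on its back, 205 mm long along its y, 65 mm wide, 25 mm high, loose; point near its middle, 7 mm up.
Things that resemble listed ones, but are neither listed nor needed, are in the scene too. Leave any blue, green or turquoise look-alike of the part that bears wrench_head alone.

How it is judged:
On the way, in this order (a step that is already met when the one before it is completed fails the run):
1. the wrench head sits fully down over the nut (distance between wrench_head and nut_seat below 0.005 m), for 0.1 s.
2. the nut is snug (rubber squeezed at least 0.1 mm) with the wrench still on it (value of joint rubber above 0.0001 m and distance between wrench_head and nut_seat below 0.008 m), for 0.1 s.
At the end, for the whole second after the job is handed in: The rubber is still squeezed by 0.08 to 0.45 mm (nut snug, not over-tight), and the wrench lies released, level (within 0.08 rad) and still, right side up on the shell tray: head centre within 120 mm and grip centre within 100 mm of the tray's centre, underside within 6 mm of its top (value of joint rubber between 8e-05 and 0.00045 m and horizontal distance between wrench_head and tray_top below 0.12 m and horizontal distance between wrench_grip and tray_top below 0.1 m and z of wrench_head in the frame of tray_top between -0.003 and 0.006 m and angle between wrench_head's own z axis and vertical below 0.08 rad); the robot touches nothing.
It fails at once if the nut is over-tightened (rubber squeezed more than 0.45 mm) (value of joint rubber above 0.00045 m).
It fails at once if bare fingers touch the nut or push the mirror stand (contact force between the fingers and stand above 2 N).
It fails at once if the perfume bottle, earring box or brush is moved by more than 25 mm (distance of any of perfume_mid, earring_box_mid, brush_mid from where it was at the start of the episode above 0.025 m).
It fails at once if the perfume bottle tips (angle between perfume_mid's own z axis and vertical above 0.35 rad).
It also fails if it takes over 72 s, if anything falls off the work surface, if the arm or the gripper's body presses on something with over 40 N, if the wrist force passes 120 N, or if a joint passes its speed limit or range.

ROBOT

A 6-joint arm with a two-finger parallel gripper is mounted at the origin on the work surface. World frame = base frame: x ahead of the robot, y to its left, z up, the work surface at z = 0. Lengths are in m, angles in rad, forces in N, time in s.
With the tool pointing down it reaches from about 0.325 to 0.85 m from the base axis. Payload 15.5 kg.
Tool frame: the origin (TCP) lies midway between the tips of the shut fingers; the grasp point (between the pads) lies 19 mm behind it; z points along the fingers, x is the direction in which the jaws open and shut, and the axes are right-handed (so a half turn about z gives the same grasp; the last joint's range is limited). The gripper opens to 91 mm and grips with 3 to 60 N. Pads are 32 mm wide; open, the fingers measure 118 mm over their backs; the gripper's body (76 mm by 178 mm) begins 60 mm behind the grasp point.
Start: joints at [-1.331, 0.494, 1.345, -0, 1.302, -0.096], TCP at [0.206, -0.59, 0.214] pointing down, gripper open.
Joint ranges: [-2.91, 2.91], [-0.82, 2.16], [0.22, 2.67], [-1.22, 4.37], [0.12, 2.79], [-3.08, 3.08]. Speed limits (rad/s): [1.89, 1.89, 2.57, 3.01, 3.01, 3.01].

INTERFACE

Orientations are given as a rotation vector (axis times angle).
In Python, from rig import readout, optics, order, models gives the robot as it stands. The module is installed in compiled form; this text tells all that it offers.
- The arm moves only by the tool arm_command, never from a script. Its argument "increments" is a list of rows, each a list of 3 entries, a list of its own where there are three numbers: the shift along the tool's x, y, z in m, then the turn, a rotation vector about the tool's x, y, z in degrees, then the closure, from 0 (fully open) to 1 (shut). A call has 1 to 12 rows; each row shifts and turns the pose as measured when the row begins, along the tool's axes as they then stand; what a row does not reach is not made up. A row lasts 1/12 s, in which the tool goes at most 41.7 mm and 7.16 degrees, less where a joint would pass 70% of its speed; a pose out of reach is approached as far as the arm can. A call with a gripper value outside its range is refused whole. The fingers move at their own pace and stop on an object; "force" is the grip in N (left out, the last holds). Time passes only in rows, so rows that do not move let the fingers close. It gives the time, the measured TCP pose, the force and the opening at its end, in the units of the state.
- readout.observe(): the state, without advancing time (a new reading comes with each control period).
- optics.grab_frame(name): name is "scene" or "side" or "wrist"; returns a dict with "color" (480x640x3 uint8, blue, green, red), "fovy" (degrees; the focal length in pixels is half the picture's height over the tangent of half this angle, whatever the lens; pixels are square), "cx", "cy" (the principal point, pixels), "pose" (4x4, takes a point from camera to world coordinates). Camera axes: x right, y down, z forward; pixel columns grow to the right and rows downward; lengths in m; the calibration is good to about 2 mm. A picture is of the moment at which its call begins. There is no depth.
- order.hand_in(): hands the job in, once; it reports no verdict.
Trained networks look in a picture, given as the dict that the camera call returned (one of the last four; its "shot" number tells which), for a name from the list of things; names that differ only in an ending like _2 or _b are one class to them, and where a whole thing is asked for, a point or a joint stands for the part that bears it (a point fixed in the world has none). Each returns a list of dicts, best first, with "score" (0 to 1); they miss things now and then, are a little off and sometimes report something else, mostly with a low value. They report only what shows in the picture. A call takes as long as a camera call. They do not tell look-alikes from the thing itself.
- models.masks_of(label, picture): "mask" (480x640 bool, what is visible of it).
- models.place_of(label, picture): "at" ([x, y, z] in m, in the coordinates of the camera as it stood for that picture, good to about 4 mm: a listed point, or the origin of a listed thing).
The state is a dict: "t": time; "joint_positions": joint angles; "joint_vel": joint speeds; "effort": joint torques, N m; "position": TCP position; "tool_rot": TCP orientation; "ft_force": force on the tool from outside, world axes, zero at the start; "wrist_torque": the same for the moment, N m; "gripper_width": finger opening in m.
Only numpy, scipy, OpenCV 4.12 (cv2) and the standard library are available. Lean on these libraries where they do the work, as an engineer would, in place of code of your own. Each camera call takes 0.05 s, during which the arm holds its last target. There are 200 camera calls.

## Working session

There is one attempt and no reset: what is moved stays moved. The work goes in short steps, Python scripts to look and compute and a tool call to move; the robot and the scene stay as the last step left them, time stands still between calls to the robot, and variables do not carry over. Pictures are saved under pics/ and viewed, about 8 in all and at most 12, crops included, and the job is handed in when it is done.

Besides the shell and the picture viewer there is one more tool, called after "Call:" as a command line: name --argument value ..., lists and objects as JSON in quotes. arm_command: Moves the arm, as the interface text tells. Its arguments: {"type":"object","properties":{"increments":{"type":"array","items":{"type":"array"}},"force":{"type":"number"}},"required":["increments"]}

```bash
mkdir -p pics; cat > h.py <<'E'
import numpy as np, cv2
from scipy.spatial.transform import Rotation as R
from rig import readout, optics, order, models
def f_of(p): return 240/np.tan(np.radians(p["fovy"])/2)
def places(p,names):
    T=np.array(p["pose"]);f=f_of(p)
    for n in names:
        for d in models.place_of(n,p)[:4]:
            a=np.array(d["at"]);w=T[:3,:3]@a+T[:3,3]
            print(n,round(d["score"],2),w.round(4),"px",(a[:2]/a[2]*f+[p["cx"],p["cy"]]).round(0))
def ray(p,u,v,z):
    T=np.array(p["pose"]);f=f_of(p)
    d=T[:3,:3]@np.array([(u-p["cx"])/f,(v-p["cy"])/f,1]);o=T[:3,3]
    return o+d*(z-o[2])/d[2]
def proj(p,w):
    T=np.array(p["pose"]);a=T[:3,:3].T@(np.array(w)-T[:3,3]);return a[:2]/a[2]*f_of(p)+[p["cx"],p["cy"]]
def st():
    s=readout.observe()
    Rm=R.from_rotvec(s["tool_rot"]).as_matrix()
    print("t",s["t"],"pos",np.round(s["position"],4),"x",Rm[:,0].round(3),"z",Rm[:,2].round(3),"F",np.round(s["ft_force"],2),"M",np.round(s["wrist_torque"],3),"w",s["gripper_width"],"q",np.round(s["joint_positions"],2))
    return s,Rm
E
python3 - <<'E'
from h import *
st()
N=["wrench_head","wrench_grip","nut_seat","stand","tray_top","perfume_mid","earring_box_mid","brush_mid"]
for c in ["scene","side"]:
    p=optics.grab_frame(c);cv2.imwrite(f"pics/{c}0.png",p["color"]);print(c);places(p,N)
E
```

```text
t 0.0 pos [ 0.2058 -0.5897  0.2133] x [ 0.329 -0.944 -0.001] z [-0.     0.001 -1.   ] F [ 0.24 -0.76  0.32] M [-0.021 -0.008 -0.02 ] w 0.0916153185414668 q [-1.33  0.49  1.35  0.    1.3  -0.1 ]
scene
wrench_head 0.96 [ 0.2195 -0.3011  0.0022] px [382. 200.]
wrench_head 0.89 [ 0.8037  0.201  -0.0015] px [283. 404.]
wrench_head 0.83 [ 0.5009 -0.5337 -0.0016] px [266. 191.]
wrench_head 0.6 [ 0.643  -0.1908  0.003 ] px [272. 267.]
wrench_grip 0.96 [0.8333 0.3197 0.0241] px [296. 450.]
wrench_grip 0.78 [ 0.4232 -0.4469  0.0277] px [300. 189.]
wrench_grip 0.69 [ 0.531  -0.2143  0.035 ] px [305. 239.]
wrench_grip 0.62 [ 0.3261 -0.3187  0.0262] px [349. 201.]
nut_seat 0.91 [0.562  0.1695 0.0417] px [374. 335.]
stand 0.7 [0.5627 0.1706 0.0075] px [373. 346.]
stand 0.18 [ 0.641  -0.1943  0.0046] px [272. 265.]
tray_top 0.81 [ 5.800e-01 -1.971e-01  1.000e-04] px [292. 258.]
perfume_mid 0.86 [0.7872 0.0673 0.0444] px [261. 343.]
earring_box_mid 0.88 [ 0.8021 -0.1195  0.0236] px [224. 299.]
brush_mid 0.62 [ 0.3855 -0.0729  0.0064] px [378. 259.]
brush_mid 0.31 [ 0.5773 -0.1977  0.0006] px [293. 258.]
side
wrench_head 0.86 [ 0.637  -0.1906  0.0052] px [298. 232.]
wrench_head 0.83 [ 0.8096  0.2106 -0.0012] px [151. 279.]
wrench_grip 0.96 [ 0.5284 -0.2114  0.0338] px [330. 235.]
wrench_grip 0.78 [0.832  0.3136 0.0246] px [108. 289.]
nut_seat 0.6 [0.5572 0.1704 0.0425] px [220. 301.]
stand 0.7 [ 0.5594  0.1703 -0.006 ] px [223. 315.]
stand 0.66 [ 0.3875 -0.0723  0.0066] px [338. 289.]
tray_top 0.61 [ 0.5786 -0.2008  0.0068] px [315. 237.]
perfume_mid 0.62 [ 0.6406 -0.1918  0.0037] px [297. 232.]
perfume_mid 0.56 [0.7878 0.0704 0.0442] px [195. 244.]
earring_box_mid 0.62 [ 0.8024 -0.1149  0.0215] px [242. 219.]
brush_mid 0.63 [ 0.3837 -0.0768  0.0057] px [340. 289.]
```

View pics/scene0.png

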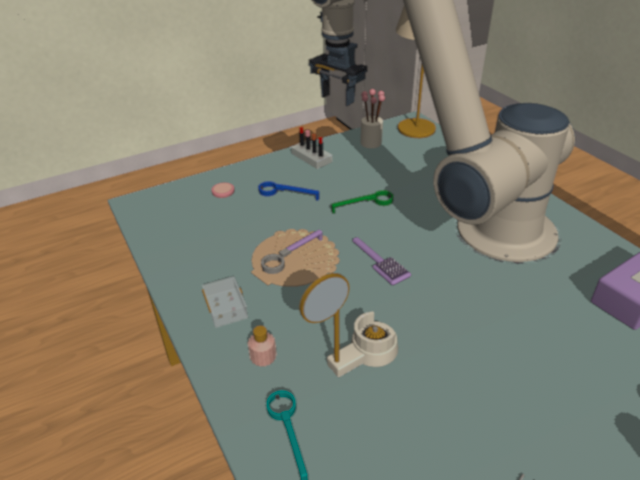

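View pics/side0.png

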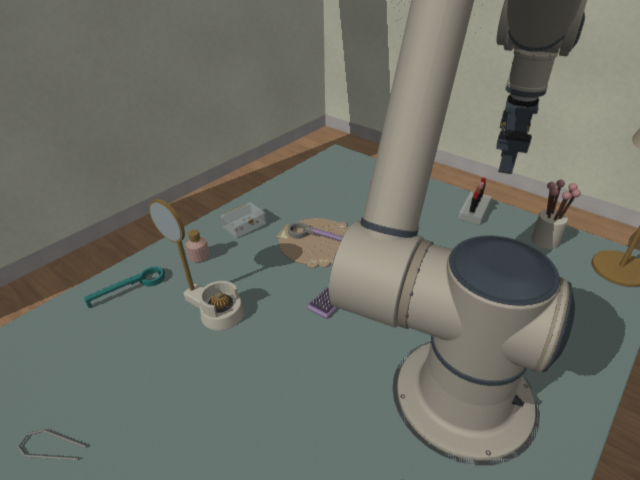

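The pictures show the lavender ring wrench on the tray at scene (272,263). Its look-alikes are blue (268,188), green (385,198) and teal (283,404). I choose the lavender one lying on the beige tray. The nut is at (374,333), with the mirror post behind it at (338,360).

```bash
cat >> h.py <<'E'
def plan(pos,jaw,n,tilt=True):
    """rows from present pose to pos, jaw angle (deg, world), tool down"""
    s=readout.observe();P=np.array(s["position"]);Rm=R.from_rotvec(s["tool_rot"])
    a=np.radians(jaw);x=np.array([np.cos(a),np.sin(a),0]);z=np.array([0,0,-1.]);G=R.from_matrix(np.c_[x,np.cross(z,x),z])
    rv=(Rm.inv()*G).as_rotvec()/n;d=(np.array(pos)-P)/n
    for i in range(n):
        print([[round(float(v),4) for v in Rm.inv().apply(d)],[round(float(v),2) for v in np.degrees(rv)]]);Rm=Rm*R.from_rotvec(rv)
E
python3 - <<'E'
from h import *
p=optics.grab_frame("scene")
cv2.imwrite("pics/crop1.png",np.hstack([cv2.resize(p["color"][220:290,230:350],(480,280),interpolation=2),cv2.resize(p["color"][300:390,315:405],(280,280),interpolation=2)]))
print(ray(p,336,362,0.01),ray(p,346,353,0.015))
h=np.array([.640,-.191]);g=np.array([.530,-.213]);print(np.linalg.norm(h-g),np.degrees(np.arctan2(*(h-g)[::-1])))
plan([.530,-.213,.21],-78.7,12)
E
```

```text
[0.65876189 0.17050435 0.01      ] [0.62927556 0.1635999  0.015     ]
0.11217842929904126 11.309932474020211
[[-0.0208, -0.0358, 0.0003], [-0.0, -0.0, 0.66]]
[[-0.0212, -0.0356, 0.0003], [-0.0, -0.0, 0.66]]
[[-0.0216, -0.0354, 0.0003], [-0.0, -0.0, 0.66]]
[[-0.022, -0.0351, 0.0003], [-0.0, -0.0, 0.66]]
[[-0.0224, -0.0349, 0.0003], [-0.0, -0.0, 0.66]]
[[-0.0228, -0.0346, 0.0003], [-0.0, -0.0, 0.66]]
[[-0.0232, -0.0343, 0.0003], [-0.0, -0.0, 0.66]]
[[-0.0236, -0.0341, 0.0003], [-0.0, -0.0, 0.66]]
[[-0.024, -0.0338, 0.0003], [-0.0, -0.0, 0.66]]
[[-0.0244, -0.0335, 0.0003], [-0.0, -0.0, 0.66]]
[[-0.0248, -0.0332, 0.0003], [-0.0, -0.0, 0.66]]
[[-0.0251, -0.0329, 0.0003], [-0.0, -0.0, 0.66]]
```

View pics/crop1.png

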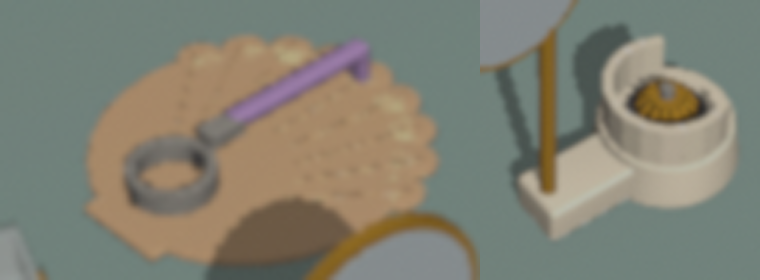

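The crop confirms it: steel ring, lavender handle, on the beige tray. The stand's opening faces the robot, with yaw near 0.

Call:
arm_command --increments '[[[-0.021,-0.036,0],[0,0,0.7],0.3],[[-0.021,-0.0355,0],[0,0,0.7],0.3],[[-0.0215,-0.0355,0],[0,0,0.7],0.3],[[-0.022,-0.035,0],[0,0,0.7],0.3],[[-0.0225,-0.035,0],[0,0,0.7],0.3],[[-0.023,-0.0345,0],[0,0,0.7],0.3],[[-0.023,-0.0345,0],[0,0,0.7],0.3],[[-0.0235,-0.034,0],[0,0,0.7],0.3],[[-0.024,-0.034,0],[0,0,0.6],0.3],[[-0.0245,-0.0335,0],[0,0,0.6],0.3],[[-0.025,-0.033,0],[0,0,0.6],0.3],[[-0.025,-0.033,0],[0,0,0.6],0.3]]' --force 40

```text
t: 1.95
position: [0.5326, -0.216, 0.2135]
tool_rot: [2.408, -2.013, 0.008]
ft_force: [0.4, -1.3, -0.6]
gripper_width: 0.0639
```

```bash
python3 - <<'E'
from h import *
st()
p=optics.grab_frame("wrist");cv2.imwrite("pics/w1.png",p["color"]);places(p,["wrench_head","wrench_grip","tray_top"])
plan([.530,-.213,.1],-78.7,4)
E
```

```text
t 1.95 pos [ 0.5326 -0.216   0.2135] x [ 0.177 -0.984  0.006] z [ 0.002 -0.006 -1.   ] F [ 0.41 -1.28 -0.57] M [-0.007 -0.054  0.017] w 0.06393573930452881 q [-0.49  0.42  1.48 -0.    1.24  0.91]
wrench_head 0.86 [ 0.4946 -0.5334  0.0033] px [623. 297.]
wrench_grip 0.56 [ 0.5286 -0.2166  0.0263] px [325. 217.]
tray_top 0.6 [ 0.5763 -0.2028  0.0056] px [319. 160.]
[[-0.0012, 0.0003, 0.0283], [-0.0, -0.08, -0.23]]
[[-0.0012, 0.0003, 0.0283], [-0.0, -0.08, -0.23]]
[[-0.0011, 0.0003, 0.0283], [-0.0, -0.08, -0.23]]
[[-0.0011, 0.0003, 0.0283], [-0.0, -0.08, -0.23]]
```

View pics/w1.png

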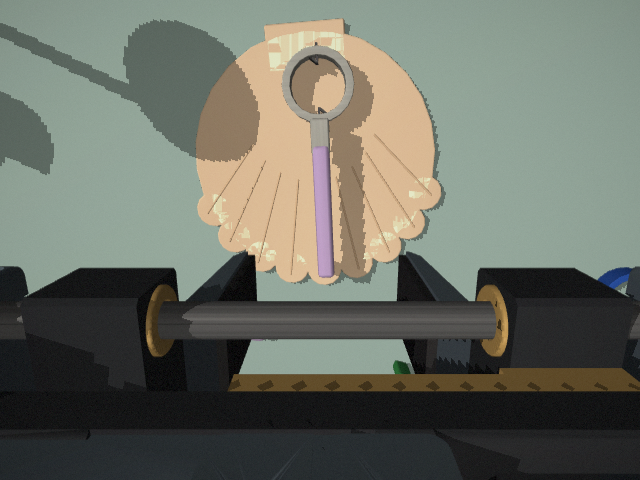

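Wrist view: ring centre (318,83), handle end (325,275), both on the tray.

```bash
python3 - <<'E'
from h import *
p=optics.grab_frame("wrist")
h=ray(p,318,84,.024);e=ray(p,325,276,.036);b=ray(p,321,150,.038);print(h,e,b)
d=(h-e)[:2];L=np.linalg.norm(d);u=d/L;g=h[:2]-.112*u;ya=np.degrees(np.arctan2(u[1],u[0]));print(L,ya,g)
d2=(h-b)[:2];print(np.linalg.norm(d2),np.degrees(np.arctan2(d2[1],d2[0])))
for n,m in (("wrench_head","wrench"),):
  for q in models.masks_of("wrench_head",p)[:2]: 
    v,uu=np.nonzero(q["mask"]);print(q["score"],uu.min(),uu.max(),v.min(),v.max())
plan([g[0],g[1],.06],ya-90,6)
E
```

```text
[ 0.63909774 -0.19164482  0.024     ] [ 0.47503329 -0.22753752  0.036     ] [ 0.58615858 -0.2038555   0.038     ]
0.1679447261534683 12.34028785482421 [ 0.52968544 -0.21558116]
0.05432914120241757 12.9883995198226
0.87 599 630 268 287
0.68 391 408 360 373
[[-0.0006, 0.0001, 0.0255], [-0.0, -0.05, -0.35]]
[[-0.0006, 0.0001, 0.0255], [-0.0, -0.05, -0.35]]
[[-0.0006, 0.0001, 0.0255], [-0.0, -0.05, -0.35]]
[[-0.0006, 0.0001, 0.0255], [-0.0, -0.05, -0.35]]
[[-0.0006, 0.0001, 0.0255], [-0.0, -0.05, -0.35]]
[[-0.0005, 0.0001, 0.0255], [-0.0, -0.05, -0.35]]
```

Call:
arm_command --increments '[[[-0.0006,0,0.025],[0,-0.05,-0.35],0.3],[[-0.0006,0,0.025],[0,-0.05,-0.35],0.3],[[-0.0006,0,0.025],[0,-0.05,-0.35],0.3],[[-0.0006,0,0.025],[0,-0.05,-0.35],0.3],[[-0.0006,0,0.025],[0,-0.05,-0.35],0.3],[[-0.0006,0,0.025],[0,-0.05,-0.35],0.3],[[0,0,0.02],[0,0,0],0.3],[[0,0,0.015],[0,0,0],0.3],[[0,0,0.008],[0,0,0],0.3]]'

```text
t: 3.0
position: [0.5259, -0.2298, 0.0168]
tool_rot: [-2.431, 1.99, -0.015]
ft_force: [0.5, 0.4, -0.1]
gripper_width: 0.0642
```

```bash
python3 - <<'E'
from h import *
st()
plan([.5297,-.2156,.014],-77.7,1)
E
```

```text
t 3.0 pos [ 0.5259 -0.2298  0.0168] x [ 0.197 -0.98   0.007] z [ 0.007 -0.006 -1.   ] F [ 0.51  0.45 -0.09] M [ 0.01   0.007 -0.001] w 0.06418099567619787 q [-0.52  0.68  1.66 -0.    0.79  0.86]
[[-0.0131, -0.0065, 0.0028], [-0.35, -0.41, -0.91]]
```

Call:
arm_command --increments '[[[-0.013,-0.0065,0.002],[-0.35,-0.4,-0.9],0.3],[[0,0,0],[0,0,0],0.3]]'

```text
t: 3.17
position: [0.5278, -0.2168, 0.0133]
tool_rot: [2.443, -1.974, -0.005]
ft_force: [-0.2, 0.8, -0.5]
gripper_width: 0.0638
```

```bash
python3 - <<'E'
from h import *
st()
plan([.5297,-.2156,.014],-77.7,1)
E
```

```text
t 3.1667 pos [ 0.5278 -0.2168  0.0133] x [ 0.21  -0.978 -0.002] z [-0.003  0.002 -1.   ] F [-0.2   0.79 -0.5 ] M [ 0.042  0.058 -0.024] w 0.06377160276515402 q [-0.49  0.68  1.66 -0.    0.8   0.87]
[[-0.0008, -0.0021, -0.0007], [0.15, 0.12, -0.19]]
```

Call:
arm_command --increments '[[[-0.001,-0.002,0],[0,0,0],1],[[0,0,0],[0,0,0],1],[[0,0,0],[0,0,0],1],[[0,0,0],[0,0,0],1],[[0,0,0],[0,0,0],1],[[0,0,0],[0,0,0],1]]' --force 50

```text
t: 3.67
position: [0.5315, -0.2167, 0.017]
tool_rot: [-2.443, 1.975, -0.003]
ft_force: [0.2, -0.6, 1.1]
gripper_width: 0.0265
```

Call:
arm_command --increments '[[[0,0,-0.03],[0,0,0],1],[[0,0,-0.035],[0,0,0],1],[[0,0,-0.035],[0,0,0],1],[[0,0,-0.03],[0,0,0],1]]'

```text
t: 4.0
position: [0.5277, -0.215, 0.1459]
tool_rot: [2.441, -1.974, -0.015]
ft_force: [0.0, 0.1, -0.5]
gripper_width: 0.0014
```

```bash
python3 - <<'E'
from h import *
s,Rm=st()
p=optics.grab_frame("wrist");cv2.imwrite("pics/w2.png",p["color"]);
T=np.array(p["pose"]);c=Rm.T@(T[:3,3]-s["position"]);print("cam in tool",c)
print(Rm.T@T[:3,:3])
E
```

```text
t 4.0 pos [ 0.5277 -0.215   0.1459] x [ 0.209 -0.978 -0.006] z [-0.009  0.004 -1.   ] F [ 0.05  0.14 -0.55] M [-0.061 -0.078  0.027] w 0.001428818072065385 q [-0.49  0.5   1.56 -0.    1.1   0.87]
cam in tool [ 0.00082529 -0.06800425 -0.17047842]
[[ 9.99999655e-01 -2.72911922e-04 -7.83971337e-04]
 [ 4.54604876e-04  9.70246964e-01  2.42116959e-01]
 [ 6.94569205e-04 -2.42117232e-01  9.70246754e-01]]
```

View pics/w2.png

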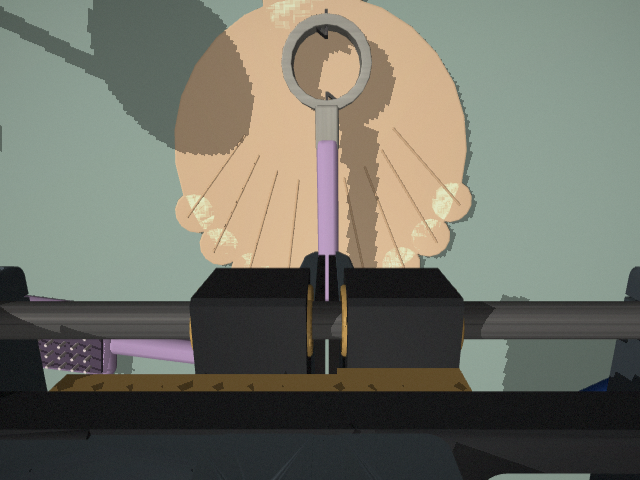

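I lifted before the fingers had closed; the gripper is empty and the wrench has not moved (ring at (327,62)). I'll reopen and grasp again, waiting longer.

```bash
python3 - <<'E'
from h import *
p=optics.grab_frame("wrist")
h=ray(p,327,62,.024);b=ray(p,327,142,.038);b2=ray(p,327,245,.038);d=(h-b2)[:2];u=d/np.linalg.norm(d);print(h,b,b2,np.degrees(np.arctan2(u[1],u[0])),h[:2]-.112*u)
g=h[:2]-.112*u
plan([g[0],g[1],.014],np.degrees(np.arctan2(u[1],u[0]))-90,8)
E
```

```text
[ 0.6443537  -0.19251135  0.024     ] [ 0.59181852 -0.203769    0.038     ] [ 0.51951752 -0.2192445   0.038     ] 12.087098716995499 [ 0.53483669 -0.21596397]
[[0.0001, -0.0006, 0.0168], [0.01, 0.01, -0.0]]
[[0.0001, -0.0006, 0.0168], [0.01, 0.01, -0.0]]
[[0.0001, -0.0006, 0.0168], [0.01, 0.01, -0.0]]
[[0.0001, -0.0006, 0.0168], [0.01, 0.01, -0.0]]
[[0.0001, -0.0006, 0.0168], [0.01, 0.01, -0.0]]
[[0.0001, -0.0006, 0.0168], [0.01, 0.01, -0.0]]
[[0.0001, -0.0006, 0.0168], [0.01, 0.01, -0.0]]
[[0.0001, -0.0006, 0.0168], [0.01, 0.01, -0.0]]
```

Call:
arm_command --increments '[[[0,0,0],[0,0,0],0.5],[[0,0,0],[0,0,0],0.5],[[0,0,0],[0,0,0],0.5],[[0,0,0],[0,0,0],0.5],[[0,-0.0005,0.02],[0,0,0],0.5],[[0,-0.0005,0.02],[0,0,0],0.5],[[0,-0.0005,0.02],[0,0,0],0.5],[[0,-0.0005,0.02],[0,0,0],0.5],[[0,-0.0005,0.02],[0,0,0],0.5],[[0,-0.0005,0.017],[0,0,0],0.5],[[0,0,0.01],[0,0,0],0.5]]' --force 50

```text
t: 5.02
position: [0.531, -0.2147, 0.0133]
tool_rot: [2.442, -1.975, -0.009]
ft_force: [0.7, 0.0, 0.0]
gripper_width: 0.0456
```

```bash
python3 - <<'E'
from h import *
st()
plan([.532,-.216,.014],-77.8,1)
E
```

```text
t 5.0167 pos [ 0.531  -0.2147  0.0133] x [ 0.209 -0.978 -0.003] z [-0.005  0.002 -1.   ] F [0.75 0.02 0.03] M [ 0.049  0.025 -0.034] w 0.04559774854923317 q [-0.49  0.69  1.66 -0.    0.81  0.87]
[[0.0015, -0.0007, -0.0007], [0.26, 0.2, -0.13]]
```

Call:
arm_command --increments '[[[0.001,0,0],[0.2,0.2,0],1],[[0,0,0],[0,0,0],1],[[0,0,0],[0,0,0],1],[[0,0,0],[0,0,0],1],[[0,0,0],[0,0,0],1],[[0,0,0],[0,0,0],1],[[0,0,0],[0,0,0],1],[[0,0,0],[0,0,0],1],[[0,0,0],[0,0,0],1]]' --force 50

```text
t: 5.77
position: [0.5308, -0.2156, 0.0138]
tool_rot: [2.442, -1.975, -0.002]
ft_force: [1.1, -0.1, -1.7]
gripper_width: 0.0144
```

Call:
arm_command --increments '[[[0,0,-0.02],[0,0,0],1],[[0,0,-0.03],[0,0,0],1],[[0,0,-0.035],[0,0,0],1],[[0,0,-0.035],[0,0,0],1],[[0,0,-0.01],[0,0,0],1]]'

```text
t: 6.18
position: [0.5287, -0.2145, 0.1457]
tool_rot: [2.441, -1.974, -0.015]
ft_force: [0.6, 0.7, -1.8]
gripper_width: 0.0146
```

```bash
python3 - <<'E'
from h import *
st()
p=optics.grab_frame("wrist");cv2.imwrite("pics/w3.png",p["color"]);
plan([.40,.17,.15],-90,12)
E
```

```text
t 6.1833 pos [ 0.5287 -0.2145  0.1457] x [ 0.209 -0.978 -0.006] z [-0.009  0.004 -1.   ] F [ 0.57  0.69 -1.77] M [-0.057 -0.002 -0.071] w 0.01458283466870298 q [-0.49  0.5   1.55 -0.    1.1   0.87]
[[-0.0336, 0.0038, -0.0001], [0.04, 0.02, 1.01]]
[[-0.0335, 0.0044, -0.0002], [0.04, 0.02, 1.01]]
[[-0.0334, 0.005, -0.0002], [0.04, 0.02, 1.01]]
[[-0.0333, 0.0056, -0.0002], [0.04, 0.02, 1.01]]
[[-0.0332, 0.0062, -0.0002], [0.04, 0.02, 1.01]]
[[-0.0331, 0.0067, -0.0002], [0.04, 0.02, 1.01]]
[[-0.033, 0.0073, -0.0002], [0.04, 0.02, 1.01]]
[[-0.0329, 0.0079, -0.0003], [0.04, 0.02, 1.01]]
[[-0.0327, 0.0085, -0.0003], [0.04, 0.02, 1.01]]
[[-0.0326, 0.009, -0.0003], [0.04, 0.02, 1.01]]
[[-0.0324, 0.0096, -0.0003], [0.04, 0.02, 1.01]]
[[-0.0322, 0.0102, -0.0003], [0.04, 0.02, 1.01]]
```

View pics/w3.png

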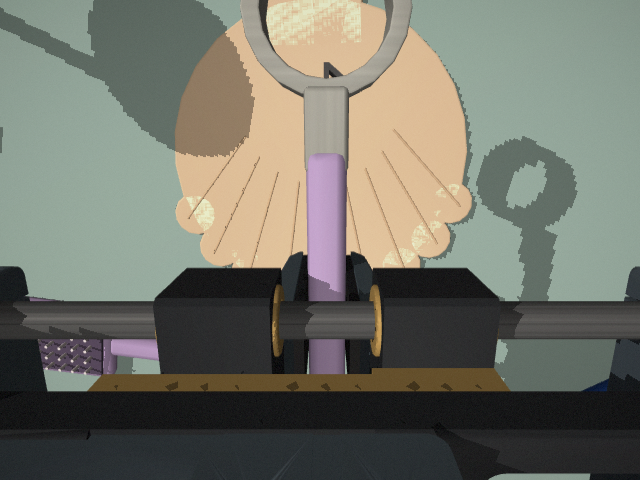

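Wrench held (14.6 mm opening, ring at the top centre of the wrist view). I'll move up beside the nut for a close look, keeping the ring to one side.

```bash
python3 - <<'E'
from h import *
plan([.47,.10,.25],-90,12)
E
```

```text
[[-0.0267, -0.0006, -0.0085], [0.04, 0.02, 1.01]]
[[-0.0267, -0.0002, -0.0086], [0.04, 0.02, 1.01]]
[[-0.0267, 0.0003, -0.0086], [0.04, 0.02, 1.01]]
[[-0.0267, 0.0008, -0.0086], [0.04, 0.02, 1.01]]
[[-0.0267, 0.0012, -0.0086], [0.04, 0.02, 1.01]]
[[-0.0266, 0.0017, -0.0086], [0.04, 0.02, 1.01]]
[[-0.0266, 0.0022, -0.0086], [0.04, 0.02, 1.01]]
[[-0.0266, 0.0026, -0.0086], [0.04, 0.02, 1.01]]
[[-0.0265, 0.0031, -0.0086], [0.04, 0.02, 1.01]]
[[-0.0264, 0.0035, -0.0086], [0.04, 0.02, 1.01]]
[[-0.0264, 0.004, -0.0087], [0.04, 0.02, 1.01]]
[[-0.0263, 0.0045, -0.0087], [0.04, 0.02, 1.01]]
```

Call:
arm_command --increments '[[[-0.0265,-0.0005,-0.0085],[0,0,1],1],[[-0.0265,0,-0.0085],[0,0,1],1],[[-0.0265,0.0005,-0.0085],[0,0,1],1],[[-0.0265,0.001,-0.0085],[0,0,1],1],[[-0.0265,0.001,-0.0085],[0,0,1],1],[[-0.0265,0.0015,-0.0085],[0,0,1],1],[[-0.0265,0.002,-0.0085],[0,0,1],1],[[-0.0265,0.0025,-0.0085],[0,0,1],1],[[-0.0265,0.003,-0.0085],[0,0,1],1],[[-0.0265,0.0035,-0.0085],[0,0,1],1],[[-0.0265,0.004,-0.0085],[0,0,1],1],[[-0.0265,0.0045,-0.0085],[0,0,1],1]]'

```text
t: 7.23
position: [0.4664, 0.108, 0.2479]
tool_rot: [2.199, -2.233, -0.018]
ft_force: [0.0, -0.1, -1.4]
gripper_width: 0.0146
```

Call:
arm_command --increments '[[[0,0,0],[0,0,0],1],[[0,0,0],[0,0,0],1]]'

```text
t: 7.4
position: [0.4654, 0.1125, 0.2486]
tool_rot: [2.203, -2.23, -0.018]
ft_force: [0.2, 0.1, -2.1]
gripper_width: 0.0147
```

```bash
python3 - <<'E'
from h import *
s,Rm=st()
p=optics.grab_frame("wrist");cv2.imwrite("pics/w4.png",p["color"]);places(p,["nut_seat","stand","wrench_head","wrench_grip"])
T=np.array(p["pose"]);print(f_of(p))
for d in models.place_of("wrench_head",p)[:2]+models.place_of("wrench_grip",p)[:2]: print(d["score"],Rm.T@(T[:3,:3]@np.array(d["at"])+T[:3,3]-s["position"]))
E
```

```text
t 7.4 pos [0.4654 0.1125 0.2486] x [-0.012 -1.    -0.004] z [-0.013  0.004 -1.   ] F [ 0.19  0.11 -2.09] M [-0.043  0.114 -0.001] w 0.014741517346133218 q [0.11 0.26 1.63 0.01 1.26 1.69]
nut_seat 0.73 [0.558  0.1687 0.04  ] px [263. 105.]
stand 0.97 [ 0.559   0.1656 -0.0064] px [273. 106.]
wrench_grip 0.68 [0.4641 0.1091 0.2663] px [333. 309.]
399.6883233107724
0.68 [ 0.00335832  0.00147556 -0.01772973]
```

View pics/w4.png

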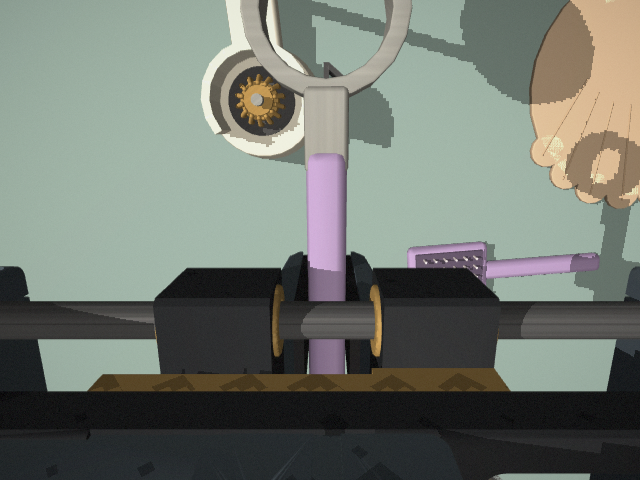

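```bash
python3 - <<'E'
from h import *
s,Rm=st()
p=optics.grab_frame("wrist")
n=ray(p,257.5,100,.066);print("nut",n)
for px in [(218,133),(222,125),(228,20),(229,0)]:
    w=ray(p,*px,.07 if px[1]>50 else .012);d=w-n;print(px,w,np.hypot(d[0],d[1]),np.degrees(np.arctan2(d[1],d[0])))
# wrench in tool frame: fit y offset dy, dz, pitch from pixels
T=np.array(p["pose"]);X=lambda t:proj(p,np.array(s["position"])+Rm@np.array(t))
from scipy.optimize import least_squares
def head(q): # wrench pts (wx,wz)->tool
    dx,dy,dz,th,ya=q
    def m(wx,wy,wz):
        v=np.array([-wy,-(wx+.112),-(wz-.026)])  # tool coords rel. grip
        v=R.from_euler('x',th).as_matrix()@R.from_euler('z',ya).as_matrix()@v
        return v+np.array([dx,dy,dz-.019])
    return m
def res(q):
    m=head(q);a=np.linspace(0,2*np.pi,73);ring=np.array([X(m(.031*np.cos(t),.031*np.sin(t),.018)) for t in a])
    e=[ring[:,0].min()-241,ring[:,0].max()-411]
    inn=np.array([X(m(.024*np.cos(t),.024*np.sin(t),.018)) for t in a]);e+=[inn[:,1].max()-74,inn[:,0].min()-264,inn[:,0].max()-389]
    return np.r_[e,np.array(q)*[300,300,600,200,100]]
r=least_squares(res,np.zeros(5));print(r.x,r.fun.round(1));hd=head(r.x)(0,0,0);print("head in tool",hd,np.array(s["position"])+Rm@hd)
E
python3 - <<'E'
import cv2
E
```

```text
t 7.75 pos [0.4658 0.1109 0.2485] x [-0.015 -1.    -0.004] z [-0.013  0.004 -1.   ] F [-0.31 -0.44 -2.25] M [0.052 0.158 0.021] w 0.014987947784010906 q [0.11 0.26 1.63 0.01 1.26 1.69]
nut [0.56085895 0.16728662 0.066     ]
(218, 133) [0.53465105 0.20160078 0.07      ] 0.043177719200334606 127.37126947671273
(222, 125) [0.54110973 0.19767954 0.07      ] 0.036245844690300205 123.0156869082808
(228, 20) [0.63501783 0.1993132  0.012     ] 0.0807789570323509 23.357798164769655
(229, 0) [0.65148498 0.19710349 0.012     ] 0.09540504420992287 18.211721447139873
[ 0.00054375 -0.00276348  0.00352102 -0.00348393  0.0002577 ] [ 1.1 -0.6  0.2 -2.9  2.4  0.2 -0.8  2.1 -0.7  0. ]
head in tool [ 0.00057261 -0.11467221  0.01091106] [0.58033405 0.10859319 0.23610843]
```

Bolt end is at (257,100), so the nut is near (0.560, 0.168) and the stand's yaw is near 0. The network's nut estimate agrees. I'll line the head up above it.

```bash
python3 - <<'E'
from h import *
plan([.4451,.169,.16],-90,5)
E
```

```text
[[-0.0115, 0.0041, 0.0178], [0.15, 0.04, -0.17]]
[[-0.0115, 0.0041, 0.0178], [0.15, 0.04, -0.17]]
[[-0.0115, 0.0041, 0.0178], [0.15, 0.04, -0.17]]
[[-0.0115, 0.0041, 0.0178], [0.15, 0.04, -0.17]]
[[-0.0116, 0.0041, 0.0177], [0.15, 0.04, -0.17]]
```

Call:
arm_command --increments '[[[-0.0115,0.004,0.018],[0.15,0,-0.17],1],[[-0.0115,0.004,0.018],[0.15,0,-0.17],1],[[-0.0115,0.004,0.018],[0.15,0,-0.17],1],[[-0.0115,0.004,0.018],[0.15,0,-0.17],1],[[-0.0115,0.004,0.017],[0.15,0,-0.17],1],[[0,0,0],[0,0,0],1]]'

```text
t: 8.3
position: [0.4478, 0.1682, 0.1573]
tool_rot: [-2.211, 2.224, -0.002]
ft_force: [0.4, -0.7, -3.1]
gripper_width: 0.0143
```

```bash
python3 - <<'E'
from h import *
st()
plan([.4451,.169,.11],-90,3)
E
```

```text
t 8.3 pos [0.4478 0.1682 0.1573] x [-0.006 -1.    -0.004] z [ 0.005  0.004 -1.   ] F [ 0.39 -0.69 -3.09] M [-0.021  0.195  0.015] w 0.014333045838762642 q [0.23 0.36 1.77 0.   1.   1.81]
[[-0.0002, 0.001, 0.0158], [-0.1, 0.07, -0.11]]
[[-0.0002, 0.0009, 0.0158], [-0.1, 0.07, -0.11]]
[[-0.0002, 0.0009, 0.0158], [-0.1, 0.07, -0.11]]
```

Call:
arm_command --increments '[[[0,0.001,0.017],[-0.1,0,-0.1],1],[[0,0.001,0.017],[-0.1,0,-0.1],1],[[0,0.001,0.015],[-0.1,0,-0.1],1],[[0,0,0],[0,0,0],1]]'

```text
t: 8.63
position: [0.4468, 0.1673, 0.1082]
tool_rot: [-2.219, 2.219, 0.002]
ft_force: [-0.5, -0.5, -2.6]
gripper_width: 0.0147
```

```bash
python3 - <<'E'
from h import *
s,Rm=st()
P=np.array(s["position"])
ims=[]
for c in ["scene","side"]:
    p=optics.grab_frame(c);u,v=proj(p,[.56,.17,.08]).astype(int);ims.append(cv2.resize(p["color"][v-50:v+50,u-50:u+50],(400,400),interpolation=2))
    print(c,"nut",proj(p,[.56,.168,.066]),"head top exp",proj(p,P+Rm@np.array([.0006,-.1147,.009-.018])),u,v)
    places(p,["wrench_head","nut_seat"])
cv2.imwrite("pics/c2.png",np.hstack(ims))
plan([.4451,.169,.07],-90,3)
E
```

```text
t 8.6333 pos [0.4468 0.1673 0.1082] x [-0.    -1.    -0.004] z [ 0.002  0.004 -1.   ] F [-0.54 -0.48 -2.55] M [-0.001  0.187 -0.014] w 0.014701361954943665 q [0.23 0.44 1.83 0.   0.87 1.8 ]
scene nut [374.53110595 326.53382396] head top exp [374.59705248 309.81349853] 375 322
wrench_head 0.84 [0.5615 0.1657 0.1001] px [374. 315.]
wrench_head 0.84 [ 0.4978 -0.5333 -0.0015] px [267. 191.]
wrench_head 0.77 [ 0.8057  0.2025 -0.0058] px [282. 406.]
wrench_head 0.68 [ 0.2177 -0.3063  0.0023] px [381. 199.]
nut_seat 0.64 [0.5592 0.1672 0.038 ] px [374. 335.]
side nut [218.56538182 293.33866141] head top exp [215.02700942 276.84199143] 216 289
wrench_head 0.68 [0.809  0.2096 0.0025] px [151. 278.]
wrench_head 0.33 [0.789  0.0727 0.0403] px [194. 245.]
nut_seat 0.72 [0.5566 0.1699 0.039 ] px [221. 302.]
[[-0.0002, 0.0011, 0.0136], [-0.12, 0.09, -0.0]]
[[-0.0002, 0.0011, 0.0136], [-0.12, 0.09, -0.0]]
[[-0.0003, 0.0011, 0.0136], [-0.12, 0.09, -0.0]]
```

View pics/c2.png

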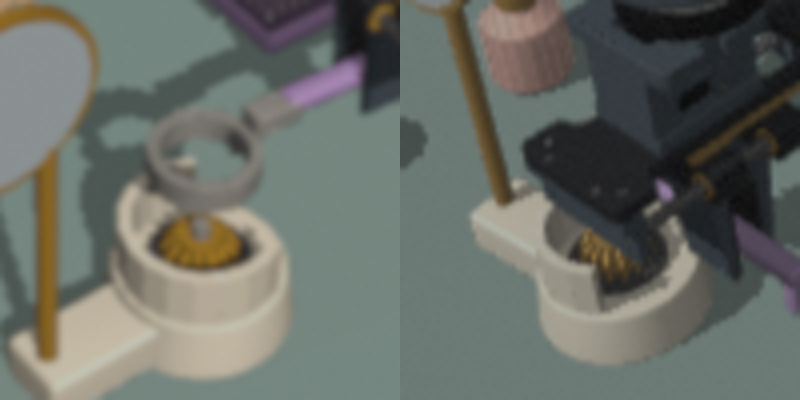

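Ring (206,158) is over the nut (201,228) in the scene crop. I'll descend while feeling the force.

Call:
arm_command --increments '[[[-0.0005,0.001,0.012],[-0.1,0,0],1],[[-0.0005,0.001,0.01],[-0.1,0,0],1],[[0,0,0.008],[0,0,0],1],[[0,0,0.006],[0,0,0],1]]'

```text
t: 9.27
position: [0.4489, 0.1698, 0.0764]
tool_rot: [-2.213, 2.214, -0.003]
ft_force: [0.1, -0.0, -2.2]
gripper_width: 0.0146
```

```bash
python3 - <<'E'
from h import *
st()
plan([.445,.1685,.06],-90,3)
E
```

```text
t 9.2667 pos [0.4489 0.1698 0.0764] x [-0.    -1.    -0.006] z [ 0.009  0.006 -1.   ] F [ 0.09 -0.   -2.17] M [ 0.028  0.118 -0.022] w 0.014568472349285431 q [0.23 0.49 1.86 0.01 0.78 1.8 ]
[[0.0005, 0.0014, 0.0055], [-0.18, 0.12, -0.0]]
[[0.0005, 0.0013, 0.0055], [-0.18, 0.12, -0.0]]
[[0.0004, 0.0013, 0.0055], [-0.18, 0.12, -0.0]]
```

Call:
arm_command --increments '[[[0.0005,0.002,0.005],[-0.2,0.1,0],1],[[0.0005,0.002,0.005],[-0.2,0.1,0],1],[[0,0,0.005],[-0.1,0.1,0],1]]'

```text
t: 9.52
position: [0.4445, 0.1687, 0.0598]
tool_rot: [2.221, -2.221, -0.001]
ft_force: [-0.0, -1.0, -0.1]
gripper_width: 0.0147
```

```bash
python3 - <<'E'
from h import *
st()
plan([.445,.1685,.05],-90,2)
E
```

```text
t 9.5167 pos [0.4445 0.1687 0.0598] x [ 0.    -1.    -0.001] z [-0.001  0.001 -1.   ] F [-0.04 -1.   -0.06] M [-0.079 -0.135 -0.061] w 0.014742996798795996 q [0.24 0.52 1.87 0.   0.75 1.81]
[[0.0001, -0.0003, 0.0049], [0.02, 0.02, 0.0]]
[[0.0001, -0.0003, 0.0049], [0.02, 0.02, 0.0]]
```

Call:
arm_command --increments '[[[0,0,0.004],[0,0,0],1],[[0,0,0.004],[0,0,0],1],[[0,0,0.003],[0,0,0],1]]'

```text
t: 9.77
position: [0.4467, 0.1691, 0.0479]
tool_rot: [-2.219, 2.219, -0.002]
ft_force: [0.2, -0.4, -1.9]
gripper_width: 0.0144
```

```bash
python3 - <<'E'
from h import *
st()
E
```

```text
t 9.7667 pos [0.4467 0.1691 0.0479] x [-0.    -1.    -0.001] z [ 0.003  0.001 -1.   ] F [ 0.21 -0.43 -1.9 ] M [-0.169 -0.007 -0.121] w 0.014394374278873235 q [0.24 0.54 1.88 0.   0.72 1.81]
```

Call:
arm_command --increments '[[[0,0,0.002],[0,0,0],1],[[0,0,0.001],[0,0,0],1]]'

```text
t: 9.93
position: [0.4466, 0.169, 0.0442]
tool_rot: [-2.219, 2.22, -0.002]
ft_force: [-1.0, -0.6, 4.5]
gripper_width: 0.0149
```

```bash
python3 - <<'E'
from h import *
st()
E
```

```text
t 9.9333 pos [0.4466 0.169  0.0442] x [-0.    -1.    -0.001] z [ 0.002  0.001 -1.   ] F [-1.02 -0.59  4.46] M [-0.193 -0.377 -0.205] w 0.01489812081886371 q [0.24 0.55 1.88 0.   0.71 1.81]
```

Contact at the flange height, so the head is seated. Back-swing (slipping) to handle yaw of about +38°.

Call:
arm_command --increments '[[[0.0105,-0.0005,0],[0,0,-5],1],[[0.0105,-0.0005,0],[0,0,-5],1],[[0.0105,-0.0005,0],[0,0,-5],1],[[0.0105,-0.0005,0],[0,0,-5],1]]'

```text
t: 10.27
position: [0.4547, 0.1284, 0.0446]
tool_rot: [-2.581, 1.783, -0.004]
ft_force: [1.9, 2.6, -0.5]
gripper_width: 0.0148
```

```bash
cat >> h.py <<'E'
C=np.array([.561,.1685])
def eff():
    s,Rm=st();P=np.array(s["position"]);F=s["ft_force"];r=P[:2]-C
    x=Rm[:,0];psi=np.degrees(np.arctan2(x[1],x[0]))+90
    H=P+Rm@np.array([.0006,-.1147,.005])
    print("psi %.1f head-nut mm %s r %.1f  effort %.3f"%(psi,((H-[*C,.04])*1e3).round(1),np.linalg.norm(r)*1e3,r[0]*F[1]-r[1]*F[0]+s["wrist_torque"][2]))
def arc(psi,n,z=.045,L=.1147):
    """tool positions on circle about C"""
    s=readout.observe();P=np.array(s["position"]);Rm=R.from_rotvec(s["tool_rot"]);x=Rm.as_matrix()[:,0];p0=np.degrees(np.arctan2(x[1],x[0]))+90
    for i in range(1,n+1):
        a=np.radians(p0+(psi-p0)*i/n);G0=R.from_matrix(np.c_[[np.sin(a),-np.cos(a),0],[-np.cos(a),-np.sin(a),0],[0,0,-1]])
        Q=np.array([*(C-L*np.array([np.cos(a),np.sin(a)])),P[2]+(z-P[2])*i/n])
        print([[round(float(v),4) for v in Rm.inv().apply(Q-P)],[round(float(v),2) for v in np.degrees((Rm.inv()*G0).as_rotvec())]]);P=Q;Rm=G0
E
python3 - <<'E'
from h import *
eff();arc(38,4)
E
```

```text
t 10.2667 pos [0.4547 0.1284 0.0446] x [ 0.354 -0.935 -0.   ] z [ 0.004  0.002 -1.   ] F [ 1.87  2.63 -0.51] M [ 0.706 -0.375  0.269] w 0.014817915180685828 q [0.15 0.54 1.9  0.   0.7  1.36]
psi 20.7 head-nut mm [ 1.2 -0.1  0.1] r 113.7  effort 0.064
[[0.0087, 0.0007, -0.0001], [-0.28, 0.0, -4.32]]
[[0.0086, -0.0003, -0.0002], [0.0, 0.0, -4.32]]
[[0.0086, -0.0003, -0.0001], [0.0, 0.0, -4.32]]
[[0.0086, -0.0003, -0.0], [0.0, 0.0, -4.32]]
```

Call:
arm_command --increments '[[[0.009,0.0005,0],[-0.2,0,-4.3],1],[[0.0087,-0.0003,0],[0,0,-4.3],1],[[0.0087,-0.0003,0],[0,0,-4.3],1],[[0.0087,-0.0003,0],[0,0,-4.3],1]]'

```text
t: 10.6
position: [0.4744, 0.0973, 0.0455]
tool_rot: [-2.829, 1.353, -0.008]
ft_force: [2.3, 6.3, -1.6]
gripper_width: 0.0146
```

```bash
python3 - <<'E'
from h import *
eff();arc(10,6)
E
```

```text
t 10.6 pos [0.4744 0.0973 0.0455] x [ 0.628 -0.779  0.002] z [ 0.007  0.003 -1.   ] F [ 2.32  6.27 -1.62] M [ 0.974 -0.201  0.35 ] w 0.014643972528965668 q [0.08 0.55 1.87 0.   0.71 0.97]
psi 38.9 head-nut mm [3.1 0.4 1.3] r 112.1  effort -0.029
[[-0.0107, 0.0022, 0.0], [-0.42, -0.1, 4.81]]
[[-0.0096, -0.0004, 0.0001], [0.0, 0.0, 4.81]]
[[-0.0096, -0.0004, 0.0001], [0.0, 0.0, 4.81]]
[[-0.0096, -0.0004, 0.0001], [0.0, 0.0, 4.81]]
[[-0.0096, -0.0004, 0.0], [0.0, 0.0, 4.81]]
[[-0.0096, -0.0004, 0.0], [0.0, 0.0, 4.81]]
```

Tracks well. Driving stroke 1, reading the effort on the way.

Call:
arm_command --increments '[[[-0.0097,0,0.0003],[-0.2,0,4.8],1],[[-0.0095,-0.0004,0.0003],[-0.2,0,4.8],1],[[-0.0095,-0.0004,0.0002],[0,0,4.8],1],[[-0.0095,-0.0004,0.0002],[0,0,4.8],1]]'

```text
t: 10.93
position: [0.4559, 0.1293, 0.0447]
tool_rot: [-2.57, 1.806, -0.002]
ft_force: [0.2, 2.6, 2.8]
gripper_width: 0.0146
```

```bash
python3 - <<'E'
from h import *
eff();arc(-4,5,L=.113)
E
```

```text
t 10.9333 pos [0.4559 0.1293 0.0447] x [ 0.339 -0.941  0.001] z [ 0.001 -0.    -1.   ] F [0.22 2.63 2.78] M [ 0.676 -0.361  0.449] w 0.014550150740888982 q [ 0.15  0.55  1.89 -0.    0.7   1.38]
psi 19.8 head-nut mm [ 3.  -1.  -0.2] r 112.2  effort 0.181
[[-0.0107, 0.0004, -0.0001], [-0.07, -0.04, 4.76]]
[[-0.0094, -0.0004, -0.0001], [0.0, 0.0, 4.76]]
[[-0.0094, -0.0004, -0.0001], [0.0, 0.0, 4.76]]
[[-0.0094, -0.0004, -0.0], [0.0, 0.0, 4.76]]
[[-0.0094, -0.0004, -0.0], [-0.0, -0.0, 4.76]]
```

Call:
arm_command --increments '[[[-0.01,0.0003,0.0001],[0,0,4.8],1],[[-0.0094,-0.0004,0.0001],[0,0,4.8],1],[[-0.0094,-0.0004,0.0001],[0,0,4.8],1],[[-0.0094,-0.0004,0.0001],[0,0,4.8],1],[[-0.0094,-0.0004,0.0001],[0,0,4.8],1]]'

```text
t: 11.35
position: [0.4482, 0.1784, 0.0451]
tool_rot: [-2.113, 2.322, -0.003]
ft_force: [2.0, -0.9, 1.0]
gripper_width: 0.0144
```

```bash
python3 - <<'E'
from h import *
eff();arc(-38,7,L=.113)
E
```

```text
t 11.35 pos [0.4482 0.1784 0.0451] x [-0.094 -0.996 -0.   ] z [ 0.003  0.    -1.   ] F [ 2.01 -0.87  1.04] M [-0.043 -0.49   0.168] w 0.014387427079549294 q [ 0.26  0.55  1.87 -0.    0.72  1.92]
psi -5.4 head-nut mm [ 1.4 -1.5  0.4] r 113.2  effort 0.246
[[-0.0099, -0.0006, 0.0], [-0.16, 0.03, 4.66]]
[[-0.0092, -0.0004, 0.0], [0.0, 0.0, 4.66]]
[[-0.0092, -0.0004, 0.0], [0.0, 0.0, 4.66]]
[[-0.0092, -0.0004, 0.0], [0.0, 0.0, 4.66]]
[[-0.0092, -0.0004, 0.0], [0.0, 0.0, 4.66]]
[[-0.0092, -0.0004, 0.0], [0.0, 0.0, 4.66]]
[[-0.0092, -0.0004, 0.0], [0.0, 0.0, 4.66]]
```

Call:
arm_command --increments '[[[-0.0095,-0.0005,0.0002],[-0.1,0,4.7],1],[[-0.0092,-0.0004,0.0001],[0,0,4.7],1],[[-0.0092,-0.0004,0.0001],[0,0,4.7],1],[[-0.0092,-0.0004,0.0001],[0,0,4.7],1]]'

```text
t: 11.68
position: [0.4572, 0.2159, 0.0451]
tool_rot: [-1.686, 2.65, -0.001]
ft_force: [1.6, -0.9, 1.4]
gripper_width: 0.0148
```

```bash
python3 - <<'E'
from h import *
eff();arc(-38,3,L=.113)
E
```

```text
t 11.6833 pos [0.4572 0.2159 0.0451] x [-0.424 -0.906 -0.   ] z [ 0.001 -0.    -1.   ] F [ 1.61 -0.9   1.42] M [-0.195 -0.526  0.15 ] w 0.014772331086006481 q [ 0.32  0.57  1.81 -0.    0.76  2.33]
psi -25.1 head-nut mm [-0.1 -1.8  0.2] r 114.1  effort 0.167
[[-0.0095, -0.0014, 0.0], [-0.04, 0.02, 4.31]]
[[-0.0085, -0.0003, 0.0001], [0.0, 0.0, 4.31]]
[[-0.0085, -0.0003, 0.0], [0.0, 0.0, 4.31]]
```

Call:
arm_command --increments '[[[-0.009,-0.0008,0.0001],[0,0,4.5],1],[[-0.0086,-0.0003,0.0001],[0,0,4.5],1],[[-0.0086,-0.0003,0.0001],[0,0,4.5],1]]'

```text
t: 11.93
position: [0.4711, 0.2394, 0.0452]
tool_rot: [-1.348, 2.838, -0.001]
ft_force: [2.5, 0.1, 1.7]
gripper_width: 0.0145
```

```bash
python3 - <<'E'
from h import *
eff();arc(2,8,L=.113)
E
```

```text
t 11.9333 pos [0.4711 0.2394 0.0452] x [-0.632 -0.775  0.   ] z [ 0. -0. -1.] F [2.52 0.11 1.73] M [ 0.085 -0.647  0.363] w 0.014537469316712287 q [ 0.36  0.59  1.75 -0.    0.79  2.61]
psi -39.2 head-nut mm [-1.3 -2.   0.3] r 114.5  effort 0.174
[[0.0083, -0.0019, 0.0], [-0.03, -0.0, -5.15]]
[[0.0101, -0.0005, 0.0], [0.0, 0.0, -5.15]]
[[0.0101, -0.0005, 0.0001], [0.0, 0.0, -5.15]]
[[0.0101, -0.0005, 0.0], [0.0, 0.0, -5.15]]
[[0.0101, -0.0005, 0.0], [0.0, 0.0, -5.15]]
[[0.0101, -0.0005, 0.0], [0.0, 0.0, -5.15]]
[[0.0101, -0.0005, 0.0], [0.0, 0.0, -5.15]]
[[0.0101, -0.0005, 0.0], [-0.0, 0.0, -5.15]]
```

Call:
arm_command --increments '[[[0.009,-0.001,0.0001],[0,0,-5.2],1],[[0.0102,-0.0005,0.0001],[0,0,-5.2],1],[[0.0102,-0.0005,0.0001],[0,0,-5.2],1],[[0.0102,-0.0005,0.0001],[0,0,-5.2],1],[[0.0102,-0.0005,0.0001],[0,0,-5.2],1],[[0.0102,-0.0005,0.0001],[0,0,-5.2],1],[[0.0102,-0.0005,0.0001],[0,0,-5.2],1],[[0.0102,-0.0005,0.0001],[0,0,-5.2],1]]'

```text
t: 12.6
position: [0.4461, 0.1647, 0.0448]
tool_rot: [-2.289, 2.15, -0.0]
ft_force: [2.6, -1.7, 1.4]
gripper_width: 0.0148
```

```bash
sed -i 's/C=np.array(\[.561,.1685\])/C=np.array([.5605,.1675])/' h.py; python3 - <<'E'
from h import *
eff();arc(39,8,L=.113)
E
```

```text
t 12.6 pos [0.4461 0.1647 0.0448] x [ 0.063 -0.998 -0.   ] z [ 0.001  0.001 -1.   ] F [ 2.57 -1.68  1.45] M [-0.428 -0.536 -0.319] w 0.014779700064969392 q [0.23 0.55 1.89 0.   0.71 1.74]
psi 3.6 head-nut mm [ 0.1  3.8 -0.1] r 114.5  effort -0.120
[[0.0131, -0.0017, -0.0], [-0.05, 0.03, -4.43]]
[[0.0087, -0.0003, -0.0], [0.0, 0.0, -4.43]]
[[0.0087, -0.0003, -0.0], [0.0, 0.0, -4.43]]
[[0.0087, -0.0003, -0.0], [0.0, 0.0, -4.43]]
[[0.0087, -0.0003, -0.0], [0.0, 0.0, -4.43]]
[[0.0087, -0.0003, -0.0], [0.0, 0.0, -4.43]]
[[0.0087, -0.0003, -0.0], [0.0, 0.0, -4.43]]
[[0.0087, -0.0003, -0.0], [0.0, 0.0, -4.43]]
```

Call:
arm_command --increments '[[[0.011,-0.001,0.0001],[0,0,-4.5],1],[[0.009,-0.0004,0.0001],[0,0,-4.5],1],[[0.009,-0.0003,0.0001],[0,0,-4.5],1],[[0.009,-0.0003,0.0001],[0,0,-4.5],1],[[0.009,-0.0003,0.0001],[0,0,-4.5],1],[[0.009,-0.0003,0.0001],[0,0,-4.5],1],[[0.009,-0.0003,0.0001],[0,0,-4.5],1],[[0.009,-0.0003,0.0001],[0,0,-4.5],1]]'

```text
t: 13.27
position: [0.4752, 0.0941, 0.0451]
tool_rot: [-2.861, 1.289, -0.005]
ft_force: [4.2, 3.2, -1.1]
gripper_width: 0.0146
```

```bash
python3 - <<'E'
from h import *
eff();arc(24,3,L=.113)
E
```

```text
t 13.2667 pos [0.4752 0.0941 0.0451] x [ 0.662 -0.749  0.001] z [ 0.004  0.002 -1.   ] F [ 4.16  3.2  -1.12] M [ 0.441 -0.782 -0.185] w 0.01456709565655102 q [0.07 0.55 1.87 0.   0.72 0.92]
psi 41.5 head-nut mm [1.1 2.1 0.7] r 112.6  effort -0.153
[[-0.01, -0.0001, 0.0], [-0.26, -0.06, 5.83]]
[[-0.0115, -0.0006, 0.0001], [0.0, 0.0, 5.83]]
[[-0.0115, -0.0006, 0.0], [0.0, 0.0, 5.83]]
```

Driving stroke 2, with frequent checks.

Call:
arm_command --increments '[[[-0.0095,-0.0001,0.0002],[-0.2,0,5],1],[[-0.0098,-0.0005,0.0002],[0,0,5],1],[[-0.0098,-0.0005,0.0001],[0,0,5],1],[[-0.0098,-0.0005,0.0001],[0,0,5],1]]'

```text
t: 13.6
position: [0.4552, 0.126, 0.0445]
tool_rot: [-2.598, 1.764, -0.001]
ft_force: [-1.3, 7.6, 1.7]
gripper_width: 0.0146
```

```bash
python3 - <<'E'
from h import *
eff();arc(10,3,L=.113)
E
```

```text
t 13.6 pos [0.4552 0.126  0.0445] x [ 0.369 -0.929 -0.   ] z [ 0.001  0.001 -1.   ] F [-1.3   7.59  1.72] M [ 1.464 -0.089  1.036] w 0.01458101479447923 q [0.14 0.55 1.89 0.   0.7  1.34]
psi 21.7 head-nut mm [ 1.5  0.3 -0.3] r 113.2  effort 0.182
[[-0.0073, -0.0004, -0.0002], [-0.08, 0.02, 3.89]]
[[-0.0077, -0.0003, -0.0002], [0.0, 0.0, 3.89]]
[[-0.0077, -0.0003, -0.0001], [0.0, 0.0, 3.89]]
```

Call:
arm_command --increments '[[[-0.008,-0.0003,0.0001],[0,0,4],1],[[-0.008,-0.0003,0.0001],[0,0,4],1],[[-0.008,-0.0003,0.0001],[0,0,4],1]]'

```text
t: 13.85
position: [0.4475, 0.1515, 0.0446]
tool_rot: [-2.389, 2.037, 0.001]
ft_force: [0.4, 3.7, 1.7]
gripper_width: 0.0146
```

```bash
python3 - <<'E'
from h import *
eff();arc(-2,3,L=.113)
E
```

```text
t 13.85 pos [0.4475 0.1515 0.0446] x [ 0.158 -0.987 -0.002] z [ 0.001  0.002 -1.   ] F [0.37 3.74 1.74] M [ 0.713 -0.383  0.552] w 0.014624084870441858 q [0.2  0.55 1.89 0.   0.7  1.61]
psi 9.1 head-nut mm [ 0.4  1.5 -0.2] r 114.1  effort 0.135
[[-0.0052, -0.0013, -0.0001], [-0.07, 0.1, 3.69]]
[[-0.0073, -0.0002, -0.0002], [0.0, 0.0, 3.69]]
[[-0.0073, -0.0002, -0.0001], [-0.0, -0.0, 3.69]]
```

Call:
arm_command --increments '[[[-0.008,-0.0003,0.0001],[0,0,4],1],[[-0.008,-0.0003,0.0001],[0,0,4],1]]'

```text
t: 14.02
position: [0.4458, 0.1688, 0.0448]
tool_rot: [-2.234, 2.205, 0.001]
ft_force: [1.8, 0.9, 1.9]
gripper_width: 0.0146
```

```bash
python3 - <<'E'
from h import *
eff();arc(-10,3,L=.113)
E
```

```text
t 14.0167 pos [0.4458 0.1688 0.0448] x [ 0.013 -1.    -0.002] z [ 0.001  0.002 -1.   ] F [1.79 0.88 1.92] M [ 0.229 -0.389  0.331] w 0.014582588121686056 q [0.24 0.55 1.88 0.   0.71 1.79]
psi 0.7 head-nut mm [-0.   2.2 -0. ] r 114.7  effort 0.228
[[-0.0043, -0.0019, -0.0001], [-0.08, 0.13, 3.58]]
[[-0.0071, -0.0002, -0.0001], [0.0, 0.0, 3.58]]
[[-0.0071, -0.0002, -0.0], [0.0, 0.0, 3.58]]
```

Call:
arm_command --increments '[[[-0.0075,-0.0008,0.0001],[0,0,4],1],[[-0.0078,-0.0003,0.0001],[0,0,4],1]]'

```text
t: 14.18
position: [0.4467, 0.1852, 0.0449]
tool_rot: [-2.068, 2.362, 0.002]
ft_force: [2.0, 1.9, 1.0]
gripper_width: 0.0147
```

```bash
python3 - <<'E'
from h import *
eff();arc(-15,2,L=.113)
E
```

```text
t 14.1833 pos [0.4467 0.1852 0.0449] x [-0.132 -0.991 -0.003] z [ 0.001  0.003 -1.   ] F [1.98 1.94 0.97] M [ 0.395 -0.366  0.485] w 0.01472772300853764 q [0.27 0.55 1.87 0.   0.72 1.97]
psi -7.6 head-nut mm [-0.2  2.   0. ] r 115.2  effort 0.229
[[-0.0048, -0.0024, -0.0], [-0.05, 0.15, 3.7]]
[[-0.0073, -0.0002, -0.0], [0.0, 0.0, 3.7]]
```

Call:
arm_command --increments '[[[-0.0075,-0.0008,0.0001],[0,0,4],1],[[-0.0078,-0.0003,0.0001],[0,0,4],1]]'

```text
t: 14.35
position: [0.45, 0.2014, 0.045]
tool_rot: [-1.89, 2.506, 0.002]
ft_force: [1.1, 2.4, -0.3]
gripper_width: 0.0146
```

```bash
python3 - <<'E'
from h import *
eff();arc(-23,2,L=.113)
E
```

```text
t 14.35 pos [0.45   0.2014 0.045 ] x [-0.274 -0.962 -0.003] z [ 0.001  0.003 -1.   ] F [ 1.07  2.38 -0.25] M [ 0.485 -0.344  0.51 ] w 0.01462114494103422 q [0.3  0.56 1.84 0.   0.73 2.14]
psi -15.9 head-nut mm [-0.3  1.9  0.1] r 115.6  effort 0.210
[[-0.0047, -0.0027, 0.0], [-0.03, 0.18, 3.54]]
[[-0.007, -0.0002, 0.0], [0.0, 0.0, 3.54]]
```

Call:
arm_command --increments '[[[-0.007,-0.001,0.0001],[0,0.1,4],1],[[-0.0076,-0.0004,0.0001],[0,0.1,4],1]]'

```text
t: 14.52
position: [0.4563, 0.2166, 0.0453]
tool_rot: [-1.705, 2.637, -0.001]
ft_force: [4.2, 7.7, 0.3]
gripper_width: 0.0148
```

```bash
python3 - <<'E'
from h import *
eff();arc(-32,2,L=.113)
E
```

```text
t 14.5167 pos [0.4563 0.2166 0.0453] x [-0.41  -0.912 -0.001] z [ 0.002  0.001 -1.   ] F [4.25 7.69 0.33] M [ 1.323 -0.768  1.09 ] w 0.014823353448531515 q [0.32 0.57 1.81 0.   0.75 2.32]
psi -24.2 head-nut mm [0.2 1.5 0.4] r 115.2  effort 0.081
[[-0.0056, -0.0024, 0.0002], [-0.07, 0.08, 3.88]]
[[-0.0077, -0.0003, 0.0002], [0.0, 0.0, 3.88]]
```

Call:
arm_command --increments '[[[-0.007,-0.001,0.0001],[0,0.1,4],1],[[-0.0076,-0.0004,0.0001],[0,0.1,4],1]]'

```text
t: 14.68
position: [0.4657, 0.2314, 0.0457]
tool_rot: [-1.51, 2.752, -0.003]
ft_force: [3.7, 5.6, -1.2]
gripper_width: 0.0147
```

```bash
python3 - <<'E'
from h import *
eff();arc(-38,2,L=.113)
E
```

```text
t 14.6833 pos [0.4657 0.2314 0.0457] x [-0.537 -0.843 -0.001] z [ 0.003 -0.001 -1.   ] F [ 3.74  5.59 -1.23] M [ 1.22  -0.538  1.019] w 0.014667627168897277 q [ 0.35  0.58  1.78 -0.    0.78  2.49]
psi -32.5 head-nut mm [1.6 1.8 1.1] r 114.4  effort 0.250
[[-0.0025, -0.0015, 0.0004], [-0.18, 0.08, 2.75]]
[[-0.0054, -0.0001, 0.0004], [0.0, 0.0, 2.75]]
```

Call:
arm_command --increments '[[[-0.005,-0.001,0.0003],[-0.2,0,3],1],[[-0.006,-0.0003,0.0003],[0,0,3],1]]'

```text
t: 14.85
position: [0.4729, 0.2419, 0.0454]
tool_rot: [-1.358, 2.831, 0.003]
ft_force: [-3.7, -6.1, 1.3]
gripper_width: 0.0144
```

```bash
python3 - <<'E'
from h import *
eff();arc(2,8,L=.113)
E
```

```text
t 14.85 pos [0.4729 0.2419 0.0454] x [-0.626 -0.78  -0.002] z [ 0.     0.003 -1.   ] F [-3.74 -6.11  1.25] M [-0.851  0.535  0.3  ] w 0.014422934718315416 q [0.36 0.59 1.75 0.   0.8  2.6 ]
psi -38.8 head-nut mm [1.5 2.1 0.3] r 114.9  effort 1.113
[[0.0132, -0.0023, 0.0], [0.07, 0.13, -5.1]]
[[0.01, -0.0004, 0.0001], [0.0, 0.0, -5.1]]
[[0.01, -0.0004, 0.0001], [0.0, 0.0, -5.1]]
[[0.01, -0.0004, 0.0001], [0.0, 0.0, -5.1]]
[[0.01, -0.0004, 0.0001], [0.0, 0.0, -5.1]]
[[0.01, -0.0004, 0.0], [0.0, 0.0, -5.1]]
[[0.01, -0.0004, 0.0], [0.0, 0.0, -5.1]]
[[0.01, -0.0004, 0.0], [-0.0, 0.0, -5.1]]
```

Effort jumped to 1.1 N m within 6°. That is too steep for the rubber given the handle's give, so the handle has probably met the wall (stand yaw about +4°). Next is the back-swing, and I'll stay off that end.

Call:
arm_command --increments '[[[0.011,-0.0015,0.0001],[0,0.1,-5.1],1],[[0.0102,-0.0005,0.0001],[0,0,-5.1],1],[[0.0102,-0.0005,0.0001],[0,0,-5.1],1],[[0.0102,-0.0005,0.0001],[0,0,-5.1],1],[[0.0102,-0.0005,0.0001],[0,0,-5.1],1],[[0.0102,-0.0005,0.0001],[0,0,-5.1],1],[[0.0102,-0.0005,0.0001],[0,0,-5.1],1],[[0.0102,-0.0005,0.0001],[0,0,-5.1],1]]'

```text
t: 15.52
position: [0.4466, 0.165, 0.045]
tool_rot: [-2.288, 2.151, 0.004]
ft_force: [2.0, -1.6, 2.4]
gripper_width: 0.015
```

```bash
python3 - <<'E'
from h import *
eff();arc(42,8,L=.113)
E
```

```text
t 15.5167 pos [0.4466 0.165  0.045 ] x [ 0.062 -0.998 -0.002] z [-0.001  0.002 -1.   ] F [ 1.96 -1.61  2.43] M [-0.347 -0.561 -0.264] w 0.015024401811180492 q [0.23 0.55 1.88 0.   0.71 1.73]
psi 3.5 head-nut mm [ 0.6  4.  -0.1] r 113.9  effort -0.076
[[0.014, -0.0012, -0.0], [0.06, 0.12, -4.81]]
[[0.0095, -0.0004, -0.0], [0.0, 0.0, -4.81]]
[[0.0095, -0.0004, -0.0], [0.0, 0.0, -4.81]]
[[0.0095, -0.0004, -0.0], [0.0, 0.0, -4.81]]
[[0.0095, -0.0004, -0.0], [0.0, 0.0, -4.81]]
[[0.0095, -0.0004, -0.0], [0.0, 0.0, -4.81]]
[[0.0095, -0.0004, -0.0], [0.0, 0.0, -4.81]]
[[0.0095, -0.0004, -0.0], [0.0, 0.0, -4.81]]
```

Call:
arm_command --increments '[[[0.0115,-0.0008,0.0001],[0,0,-4.8],1],[[0.0097,-0.0004,0.0001],[0,0,-4.8],1],[[0.0097,-0.0004,0.0001],[0,0,-4.8],1],[[0.0097,-0.0004,0.0001],[0,0,-4.8],1],[[0.0097,-0.0004,0.0001],[0,0,-4.8],1],[[0.0097,-0.0004,0.0001],[0,0,-4.8],1],[[0.0097,-0.0004,0.0001],[0,0,-4.8],1],[[0.0097,-0.0004,0.0001],[0,0,-4.8],1]]'

```text
t: 16.18
position: [0.4793, 0.0903, 0.0452]
tool_rot: [-2.887, 1.228, -0.001]
ft_force: [5.0, 4.0, -1.9]
gripper_width: 0.0145
```

```bash
python3 - <<'E'
from h import *
eff();arc(35,2,L=.113)
E
```

```text
t 16.1833 pos [0.4793 0.0903 0.0452] x [ 0.694 -0.72  -0.001] z [ 0.003  0.004 -1.   ] F [ 4.97  3.97 -1.91] M [ 0.673 -0.932 -0.223] w 0.01452636785208468 q [0.06 0.56 1.86 0.01 0.72 0.86]
psi 43.9 head-nut mm [1.8 2.  0.7] r 112.0  effort -0.163
[[-0.008, 0.0006, 0.0001], [-0.26, 0.06, 4.46]]
[[-0.0088, -0.0003, 0.0001], [0.0, 0.0, 4.46]]
```

Call:
arm_command --increments '[[[-0.008,0.0003,0.0002],[-0.2,0,4.5],1],[[-0.0087,-0.0003,0.0001],[0,0,4.5],1]]'

```text
t: 16.35
position: [0.4704, 0.1014, 0.0451]
tool_rot: [-2.79, 1.437, -0.001]
ft_force: [-3.4, 6.6, -1.0]
gripper_width: 0.0145
```

```bash
python3 - <<'E'
from h import *
eff();arc(27,2,L=.113)
E
```

```text
t 16.35 pos [0.4704 0.1014 0.0451] x [ 0.581 -0.814 -0.001] z [ 0.002  0.002 -1.   ] F [-3.4   6.55 -0.97] M [1.283 0.459 0.872] w 0.014453037484517275 q [0.09 0.55 1.87 0.   0.72 1.04]
psi 35.5 head-nut mm [ 3.7 -0.   0.4] r 111.7  effort 0.056
[[-0.0099, 0.001, 0.0], [-0.16, 0.04, 4.25]]
[[-0.0084, -0.0003, 0.0], [0.0, 0.0, 4.25]]
```

Call:
arm_command --increments '[[[-0.0075,-0.0002,0.0001],[0,0,4],1],[[-0.0078,-0.0003,0.0001],[0,0,4],1]]'

```text
t: 16.52
position: [0.4608, 0.1153, 0.0447]
tool_rot: [-2.679, 1.637, 0.003]
ft_force: [-1.3, 7.1, 1.0]
gripper_width: 0.0148
```

```bash
python3 - <<'E'
from h import *
eff();arc(20,2,L=.113)
E
```

```text
t 16.5167 pos [0.4608 0.1153 0.0447] x [ 0.456 -0.89  -0.003] z [-0.     0.003 -1.   ] F [-1.32  7.08  0.98] M [1.484 0.25  0.939] w 0.014814151217892733 q [0.12 0.55 1.89 0.   0.71 1.21]
psi 27.1 head-nut mm [ 2.6 -0.4 -0.1] r 112.5  effort 0.164
[[-0.008, 0.0002, -0.0001], [-0.06, 0.16, 3.57]]
[[-0.007, -0.0002, -0.0001], [0.0, 0.0, 3.57]]
```

Call:
arm_command --increments '[[[-0.008,0,0.0001],[0,0.1,3.7],1],[[-0.0073,-0.0003,0.0001],[0,0,3.7],1]]'

```text
t: 16.68
position: [0.4531, 0.1306, 0.0446]
tool_rot: [-2.563, 1.814, 0.003]
ft_force: [-0.3, 6.0, 1.7]
gripper_width: 0.0145
```

```bash
python3 - <<'E'
from h import *
eff();arc(14,2,L=.113)
E
```

```text
t 16.6833 pos [0.4531 0.1306 0.0446] x [ 0.332 -0.943 -0.002] z [-0.001  0.002 -1.   ] F [-0.34  6.04  1.73] M [ 1.248 -0.175  0.873] w 0.014520167941571911 q [0.15 0.55 1.89 0.   0.7  1.38]
psi 19.4 head-nut mm [ 0.9  0.7 -0.4] r 113.6  effort 0.212
[[-0.0044, -0.0007, -0.0002], [0.01, 0.13, 2.71]]
[[-0.0053, -0.0001, -0.0002], [0.0, 0.0, 2.71]]
```

Call:
arm_command --increments '[[[-0.0065,-0.0002,0.0001],[0,0,3],1],[[-0.006,-0.0002,0.0001],[0,0,3],1]]'

```text
t: 16.85
position: [0.4489, 0.1441, 0.0448]
tool_rot: [-2.46, 1.952, 0.003]
ft_force: [1.1, 1.8, 1.8]
gripper_width: 0.015
```

```bash
python3 - <<'E'
from h import *
eff();arc(9,2,L=.113)
E
```

```text
t 16.85 pos [0.4489 0.1441 0.0448] x [ 0.227 -0.974 -0.003] z [-0.001  0.003 -1.   ] F [1.15 1.79 1.8 ] M [ 0.293 -0.512  0.264] w 0.014965295257824534 q [0.18 0.54 1.89 0.   0.7  1.52]
psi 13.1 head-nut mm [ 0.2  2.1 -0.2] r 114.0  effort 0.091
[[-0.0015, -0.0011, -0.0001], [0.01, 0.16, 2.07]]
[[-0.0041, -0.0001, -0.0001], [0.0, 0.0, 2.07]]
```

Call:
arm_command --increments '[[[-0.0055,-0.0006,0.0001],[0,0.1,3],1],[[-0.006,-0.0002,0.0001],[0,0,3],1]]'

```text
t: 17.02
position: [0.4467, 0.1565, 0.0449]
tool_rot: [-2.351, 2.083, 0.002]
ft_force: [4.3, 4.7, -0.8]
gripper_width: 0.0144
```

```bash
python3 - <<'E'
from h import *
eff()
E
```

```text
t 17.0167 pos [0.4467 0.1565 0.0449] x [ 0.12  -0.993 -0.001] z [-0.001  0.001 -1.   ] F [ 4.34  4.74 -0.79] M [ 1.069 -0.717  0.658] w 0.014350073760084413 q [0.21 0.55 1.89 0.   0.71 1.66]
psi 6.9 head-nut mm [ 0.2  2.2 -0.2] r 114.3  effort 0.166
```

Call:
arm_command --increments '[[[-0.0055,-0.0006,0.0001],[0,0,3],1],[[-0.006,-0.0002,0.0001],[0,0,3],1]]'

```text
t: 17.18
position: [0.4469, 0.1696, 0.0451]
tool_rot: [-2.233, 2.206, 0.001]
ft_force: [3.2, 6.2, -1.9]
gripper_width: 0.0149
```

```bash
python3 - <<'E'
from h import *
eff();arc(-5,2,L=.113)
E
```

```text
t 17.1833 pos [0.4469 0.1696 0.0451] x [ 0.012 -1.    -0.002] z [ 0.001  0.002 -1.   ] F [ 3.21  6.22 -1.92] M [ 1.019 -0.59   0.922] w 0.01492469029033366 q [0.24 0.55 1.88 0.   0.71 1.79]
psi 0.7 head-nut mm [1.1 2.9 0.3] r 113.6  effort 0.209
[[-0.0021, -0.0007, 0.0001], [-0.07, 0.13, 2.84]]
[[-0.0056, -0.0001, 0.0001], [0.0, 0.0, 2.84]]
```

Effort is still about 0.2 N m. Two strokes, each losing clicks, make about 2 rad, so contact should be close. I'll use smaller steps.

Call:
arm_command --increments '[[[-0.0045,-0.0004,0.0001],[0,0.1,2.8],1],[[-0.0055,-0.0002,0.0001],[0,0,2.8],1]]'

```text
t: 17.35
position: [0.448, 0.1812, 0.0453]
tool_rot: [-2.119, 2.316, -0.001]
ft_force: [1.8, 4.1, -0.6]
gripper_width: 0.0148
```

```bash
python3 - <<'E'
from h import *
eff()
E
```

```text
t 17.35 pos [0.448  0.1812 0.0453] x [-0.089 -0.996 -0.002] z [ 0.003  0.001 -1.   ] F [ 1.79  4.1  -0.61] M [ 0.763 -0.314  1.005] w 0.014793870220522634 q [0.26 0.55 1.87 0.   0.72 1.92]
psi -5.1 head-nut mm [1.7 2.9 0.6] r 113.3  effort 0.520
```

Call:
arm_command --increments '[[[-0.0045,-0.0004,0.0001],[0,0,2.5],1],[[-0.005,-0.0002,0.0001],[0,0,2.5],1]]'

```text
t: 17.52
position: [0.4497, 0.1918, 0.0453]
tool_rot: [-2.012, 2.408, -0.001]
ft_force: [2.4, 1.5, -1.5]
gripper_width: 0.0149
```

```bash
python3 - <<'E'
from h import *
eff();arc(-15,2,L=.114)
E
```

```text
t 17.5167 pos [0.4497 0.1918 0.0453] x [-0.178 -0.984 -0.002] z [ 0.003  0.002 -1.   ] F [ 2.41  1.5  -1.52] M [ 0.392 -0.282  0.807] w 0.014884396041714399 q [0.28 0.56 1.85 0.   0.73 2.03]
psi -10.2 head-nut mm [1.9 3.3 0.6] r 113.5  effort 0.583
[[-0.0006, 0.0005, 0.0001], [-0.16, 0.13, 2.39]]
[[-0.0047, -0.0001, 0.0001], [0.0, 0.0, 2.39]]
```

Contact felt: 0.52, then 0.58 N m. Continuing in small steps towards 0.8.

Call:
arm_command --increments '[[[-0.0045,-0.0001,0.0001],[-0.1,0,2.5],1],[[-0.0048,-0.0001,0.0001],[0,0,2.5],1]]'

```text
t: 17.68
position: [0.452, 0.2018, 0.0453]
tool_rot: [-1.903, 2.496, 0.0]
ft_force: [2.6, -0.3, -1.5]
gripper_width: 0.0146
```

```bash
python3 - <<'E'
from h import *
eff()
for i in range(3): optics.grab_frame("wrist");eff()
E
```

```text
t 17.6833 pos [0.452  0.2018 0.0453] x [-0.265 -0.964 -0.003] z [ 0.002  0.002 -1.   ] F [ 2.59 -0.33 -1.54] M [ 0.13  -0.428  0.859] w 0.014567904339839736 q [0.3  0.56 1.84 0.   0.74 2.14]
psi -15.3 head-nut mm [2.  3.4 0.5] r 113.8  effort 0.806
t 17.7333 pos [0.4523 0.2025 0.0453] x [-0.268 -0.963 -0.003] z [ 0.003  0.002 -1.   ] F [ 1.66  1.3  -0.7 ] M [ 0.175 -0.112  0.687] w 0.014454451244993654 q [0.3  0.56 1.84 0.   0.74 2.14]
psi -15.5 head-nut mm [2.1 3.6 0.5] r 113.7  effort 0.488
t 17.7833 pos [0.4521 0.202  0.0453] x [-0.263 -0.965 -0.003] z [ 0.002  0.002 -1.   ] F [ 2.77  0.46 -0.55] M [ 0.057 -0.459  0.719] w 0.01438279978660295 q [0.3  0.56 1.84 0.   0.74 2.13]
psi -15.3 head-nut mm [2.1 3.7 0.5] r 113.8  effort 0.574
t 17.8333 pos [0.4519 0.2016 0.0452] x [-0.261 -0.965 -0.003] z [ 0.002  0.002 -1.   ] F [ 3.66  1.19 -2.32] M [ 0.248 -0.427  0.728] w 0.014762039767708662 q [0.3  0.56 1.84 0.   0.74 2.13]
psi -15.1 head-nut mm [2.  3.5 0.4] r 113.8  effort 0.475
```

Call:
arm_command --increments '[[[-0.005,-0.0001,0.0001],[-0.1,0,2.6],1],[[-0.0052,-0.0001,0.0001],[0,0,2.6],1],[[-0.001,0,0],[0,0,0.5],1],[[-0.001,0,0],[0,0,0.5],1]]'

```text
t: 18.17
position: [0.4557, 0.2123, 0.0452]
tool_rot: [-1.777, 2.588, 0.002]
ft_force: [2.0, 0.2, -0.9]
gripper_width: 0.0147
```

```bash
python3 - <<'E'
from h import *
eff()
for i in range(4): optics.grab_frame("wrist");eff()
E
```

```text
t 18.1667 pos [0.4557 0.2123 0.0452] x [-0.359 -0.933 -0.002] z [ 0.001  0.002 -1.   ] F [ 2.01  0.19 -0.86] M [ 0.118 -0.3    0.87 ] w 0.014735311765343517 q [0.32 0.57 1.82 0.   0.75 2.25]
psi -21.0 head-nut mm [2.1 3.1 0.3] r 114.0  effort 0.759
t 18.2167 pos [0.4558 0.2125 0.0452] x [-0.36  -0.933 -0.002] z [ 0.001  0.002 -1.   ] F [ 1.72  1.46 -0.26] M [ 0.124 -0.278  0.891] w 0.014991258799979954 q [0.32 0.57 1.82 0.   0.75 2.25]
psi -21.1 head-nut mm [2.1 3.1 0.3] r 113.9  effort 0.660
t 18.2667 pos [0.4557 0.2124 0.0452] x [-0.36  -0.933 -0.002] z [ 0.001  0.002 -1.   ] F [ 3.35  1.26 -0.58] M [ 0.124 -0.358  0.956] w 0.014296212324396734 q [0.32 0.57 1.82 0.   0.75 2.25]
psi -21.1 head-nut mm [2.1 3.1 0.2] r 114.0  effort 0.674
t 18.3167 pos [0.4557 0.2123 0.0452] x [-0.36  -0.933 -0.002] z [ 0.001  0.002 -1.   ] F [ 1.88  0.06 -0.46] M [ 0.145 -0.413  0.964] w 0.014707621349342417 q [0.32 0.57 1.82 0.   0.75 2.25]
psi -21.1 head-nut mm [2.  3.  0.2] r 114.0  effort 0.873
t 18.3667 pos [0.4557 0.2124 0.0452] x [-0.36  -0.933 -0.002] z [ 0.001  0.002 -1.   ] F [ 2.35  0.73 -0.74] M [ 0.166 -0.343  0.978] w 0.014660954598717425 q [0.32 0.57 1.82 0.   0.75 2.25]
psi -21.1 head-nut mm [2.  3.  0.2] r 114.0  effort 0.796
```

The held effort averages 0.75 N m and analysis of the angles gives about 0.2–0.25 mm of squeeze, so it is snug. I'll back off the windup and lift the wrench.

Call:
arm_command --increments '[[[0.006,-0.0004,0],[0,0,-3],1],[[0.006,-0.0003,0],[0,0,-3],1],[[0.006,-0.0003,0],[0,0,-3],1],[[0,0,0],[0,0,0],1]]'

```text
t: 18.7
position: [0.4502, 0.1944, 0.0452]
tool_rot: [-1.986, 2.432, 0.003]
ft_force: [1.8, 4.8, -0.1]
gripper_width: 0.0145
```

```bash
python3 - <<'E'
from h import *
eff();arc(-11,2,L=.113)
E
```

```text
t 18.7 pos [0.4502 0.1944 0.0452] x [-0.2   -0.98  -0.003] z [ 0.     0.003 -1.   ] F [ 1.76  4.82 -0.14] M [ 0.857 -0.495  0.742] w 0.014521007202725596 q [0.28 0.56 1.85 0.   0.73 2.05]
psi -11.5 head-nut mm [2.  3.4 0.2] r 113.6  effort 0.163
[[0.0048, -0.0005, 0.0001], [0.01, 0.17, -0.26]]
[[0.0005, -0.0, 0.0001], [0.0, 0.0, -0.26]]
```

Call:
arm_command --increments '[[[0,0,0],[0,0,-2],1],[[0,0,-0.008],[0,0,0],1],[[0,0,-0.012],[0,0,0],1],[[0,0,-0.015],[0,0,0],1]]'

```text
t: 19.03
position: [0.4482, 0.1923, 0.0784]
tool_rot: [2.017, -2.402, -0.007]
ft_force: [-0.0, 0.3, -1.2]
gripper_width: 0.0148
```

```bash
python3 - <<'E'
from h import *
eff()
E
```

```text
t 19.0333 pos [0.4482 0.1923 0.0784] x [-0.173 -0.985  0.001] z [-0.006  0.    -1.   ] F [-0.01  0.28 -1.23] M [0.016 0.081 0.01 ] w 0.014800087796525143 q [0.28 0.5  1.82 0.   0.82 2.02]
psi -10.0 head-nut mm [ 0.5  4.3 32.7] r 115.0  effort -0.021
```

Call:
arm_command --increments '[[[0,0,-0.03],[0,0,0],1],[[0,0,-0.035],[0,0,0],1],[[0,0,-0.03],[0,0,0],1]]'

```text
t: 19.28
position: [0.4444, 0.191, 0.1732]
tool_rot: [2.001, -2.401, -0.016]
ft_force: [1.9, 0.9, -1.7]
gripper_width: 0.015
```

```bash
python3 - <<'E'
from h import *
st();plan([.533,-.214,.17],-78,12)
E
```

```text
t 19.2833 pos [0.4444 0.191  0.1732] x [-0.18  -0.984  0.005] z [-0.018 -0.002 -1.   ] F [ 1.9   0.9  -1.66] M [ 0.092 -0.018 -0.019] w 0.014953507440956602 q [0.28 0.36 1.72 0.   1.08 2.03]
[[0.0319, -0.0133, 0.0002], [0.09, -0.01, -1.87]]
[[0.0323, -0.0123, 0.0002], [0.09, -0.01, -1.87]]
[[0.0327, -0.0112, 0.0002], [0.09, -0.01, -1.87]]
[[0.033, -0.0102, 0.0002], [0.09, -0.01, -1.87]]
[[0.0333, -0.0091, 0.0003], [0.09, -0.01, -1.87]]
[[0.0336, -0.008, 0.0003], [0.09, -0.01, -1.87]]
[[0.0339, -0.0069, 0.0003], [0.09, -0.01, -1.87]]
[[0.0341, -0.0058, 0.0003], [0.09, -0.01, -1.87]]
[[0.0342, -0.0047, 0.0003], [0.09, -0.01, -1.87]]
[[0.0344, -0.0036, 0.0003], [0.09, -0.01, -1.87]]
[[0.0345, -0.0025, 0.0003], [0.09, -0.01, -1.87]]
[[0.0345, -0.0013, 0.0003], [0.09, -0.01, -1.87]]
```

Call:
arm_command --increments '[[[0.032,-0.013,0],[0.1,0,-1.9],1],[[0.0325,-0.012,0],[0.1,0,-1.9],1],[[0.0325,-0.011,0],[0.1,0,-1.9],1],[[0.033,-0.01,0],[0.1,0,-1.9],1],[[0.0335,-0.009,0],[0.1,0,-1.9],1],[[0.0335,-0.008,0],[0.1,0,-1.9],1],[[0.034,-0.007,0],[0.1,0,-1.9],1],[[0.034,-0.006,0],[0.1,0,-1.9],1],[[0.034,-0.005,0],[0.1,0,-1.9],1],[[0.0345,-0.0035,0],[0.1,0,-1.9],1],[[0.0345,-0.0025,0],[0.1,0,-1.9],1],[[0.0345,-0.001,0],[0.1,0,-1.9],1]]'

```text
t: 20.28
position: [0.5295, -0.2236, 0.1773]
tool_rot: [-2.443, 1.965, 0.007]
ft_force: [0.7, 0.9, -2.1]
gripper_width: 0.0146
```

Call:
arm_command --increments '[[[0,0,0],[0,0,0],1],[[0,0,0],[0,0,0],1]]'

```text
t: 20.45
position: [0.5295, -0.23, 0.1762]
tool_rot: [-2.436, 1.974, 0.008]
ft_force: [-0.0, -0.2, -2.1]
gripper_width: 0.0147
```

```bash
python3 - <<'E'
from h import *
st();plan([.532,-.214,.05],-78,6)
E
```

```text
t 20.45 pos [ 0.5295 -0.23    0.1762] x [ 0.207 -0.978 -0.007] z [-0.     0.008 -1.   ] F [-0.04 -0.21 -2.08] M [-0.034  0.073  0.01 ] w 0.014669308260296391 q [-0.52  0.47  1.51  0.01  1.17  0.84]
[[-0.0024, -0.0009, 0.0211], [-0.01, 0.07, -0.01]]
[[-0.0024, -0.0009, 0.0211], [-0.01, 0.07, -0.01]]
[[-0.0024, -0.0009, 0.0211], [-0.01, 0.07, -0.01]]
[[-0.0025, -0.001, 0.021], [-0.01, 0.07, -0.01]]
[[-0.0025, -0.001, 0.021], [-0.01, 0.07, -0.01]]
[[-0.0025, -0.001, 0.021], [-0.01, 0.07, -0.01]]
```

Call:
arm_command --increments '[[[-0.0025,-0.001,0.021],[0,0.07,0],1],[[-0.0025,-0.001,0.021],[0,0.07,0],1],[[-0.0025,-0.001,0.021],[0,0.07,0],1],[[-0.0025,-0.001,0.021],[0,0.07,0],1],[[-0.0025,-0.001,0.021],[0,0.07,0],1],[[-0.0025,-0.001,0.021],[0,0.07,0],1],[[0,0,0],[0,0,0],1]]'

```text
t: 21.03
position: [0.5297, -0.2081, 0.0459]
tool_rot: [-2.428, 1.992, 0.005]
ft_force: [-1.8, 0.2, -2.1]
gripper_width: 0.0148
```

```bash
python3 - <<'E'
from h import *
st();plan([.532,-.214,.02],-78,3)
E
```

```text
t 21.0333 pos [ 0.5297 -0.2081  0.0459] x [ 0.196 -0.981 -0.003] z [-0.002  0.003 -1.   ] F [-1.84  0.21 -2.07] M [-0.05   0.197 -0.018] w 0.014775317359210836 q [-0.48  0.63  1.65  0.    0.86  0.89]
[[0.0021, -0.0004, 0.0086], [0.02, 0.06, -0.24]]
[[0.0021, -0.0004, 0.0086], [0.02, 0.06, -0.24]]
[[0.0021, -0.0003, 0.0086], [0.02, 0.06, -0.24]]
```

Call:
arm_command --increments '[[[0.002,0,0.01],[0,0,-0.2],1],[[0.002,0,0.01],[0,0,-0.2],1],[[0.001,0,0.008],[0,0,0],1],[[0,0,0.003],[0,0,0],1]]'

```text
t: 21.37
position: [0.5311, -0.2121, 0.0147]
tool_rot: [-2.435, 1.983, 0.005]
ft_force: [-2.2, -0.7, 1.6]
gripper_width: 0.0152
```

```bash
python3 - <<'E'
from h import *
st()
E
```

```text
t 21.3667 pos [ 0.5311 -0.2121  0.0147] x [ 0.203 -0.979 -0.003] z [-0.001  0.003 -1.   ] F [-2.25 -0.75  1.64] M [0.011 0.159 0.026] w 0.015175233393524187 q [-0.49  0.68  1.66  0.    0.8   0.88]
```

Contact: Fz went from −2 to +1.6 N. Down 1 mm more, release, then retreat straight up.

Call:
arm_command --increments '[[[0,0,0.001],[0,0,0],1],[[0,0,0],[0,0,0],0.5],[[0,0,0],[0,0,0],0.5],[[0,0,0],[0,0,0],0.5],[[0,0,0],[0,0,0],0.5],[[0,0,0],[0,0,0],0.5],[[0,0,0],[0,0,0],0.5]]'

```text
t: 21.95
position: [0.5327, -0.2135, 0.0158]
tool_rot: [-2.433, 1.984, -0.002]
ft_force: [-0.5, -0.6, 0.5]
gripper_width: 0.0456
```

Call:
arm_command --increments '[[[0,0,-0.01],[0,0,0],0.5],[[0,0,-0.02],[0,0,0],0.5],[[0,0,-0.035],[0,0,0],0.5],[[0,0,-0.035],[0,0,0],0.5],[[0,0,-0.035],[0,0,0],0.5],[[0,0,-0.035],[0,0,0],0.5],[[0,0,-0.02],[0,0,0],0.5],[[0,0,0],[0,0,0],0.5]]'

```text
t: 22.62
position: [0.5307, -0.2128, 0.219]
tool_rot: [-2.433, 1.984, 0.001]
ft_force: [1.1, -0.5, 0.3]
gripper_width: 0.0456
```

```bash
python3 - <<'E'
from h import *
st()
p=optics.grab_frame("scene");print(f_of(p));places(p,["wrench_head","wrench_grip","tray_top","perfume_mid","earring_box_mid","brush_mid"])
q=optics.grab_frame("wrist");cv2.imwrite("pics/fin.png",np.hstack([cv2.resize(p["color"],(400,300)),cv2.resize(q["color"],(400,300))]));places(q,["wrench_head","wrench_grip","tray_top"])
E
```

```text
t 22.6167 pos [ 0.5307 -0.2128  0.219 ] x [ 0.201 -0.98  -0.002] z [ 0.001  0.002 -1.   ] F [ 1.07 -0.55  0.33] M [ 0.015 -0.042  0.035] w 0.045572242400530025 q [-0.49  0.41  1.47  0.    1.26  0.88]
554.9717130344728
wrench_head 0.89 [ 0.2181 -0.3049  0.0035] px [381. 199.]
wrench_head 0.84 [ 5.009e-01 -5.329e-01  4.000e-04] px [266. 191.]
wrench_head 0.73 [ 0.6419 -0.1908  0.0007] px [272. 267.]
wrench_head 0.6 [ 0.8053  0.2031 -0.0023] px [282. 405.]
wrench_grip 0.86 [ 0.3214 -0.3222  0.0304] px [350. 199.]
wrench_grip 0.75 [ 0.531  -0.2109  0.0329] px [305. 240.]
wrench_grip 0.71 [0.8306 0.3174 0.0257] px [296. 448.]
wrench_grip 0.58 [ 0.4223 -0.451   0.0267] px [300. 189.]
tray_top 0.63 [ 0.5779 -0.1972  0.0014] px [293. 258.]
perfume_mid 0.57 [0.7871 0.0645 0.0443] px [260. 342.]
earring_box_mid 0.86 [ 0.8007 -0.1168  0.0224] px [225. 300.]
brush_mid 0.67 [ 0.3867 -0.0719  0.0082] px [378. 259.]
wrench_head 0.86 [ 4.949e-01 -5.324e-01 -4.000e-04] px [628. 300.]
wrench_grip 0.93 [ 0.5279 -0.2154  0.0291] px [331. 213.]
tray_top 0.91 [ 0.5757 -0.1994  0.0055] px [325. 155.]
```

View pics/fin.png

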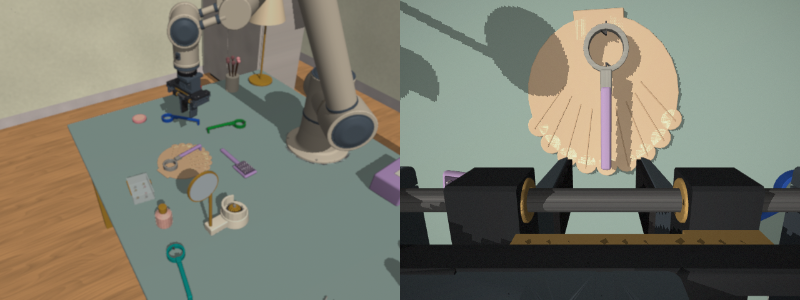

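The final views show the wrench flat on the tray (ring at (605,45) in the right half) and released. The perfume, box and brush have not moved.

```bash
python3 -c "
from rig import order; print(order.hand_in())"
```

```text
the job is handed in; nothing more can be done
None
```

I tightened the nut with the lavender wrench in three driving strokes, laid the wrench back on the tray, let go, and handed the job in at about 23 s. The hand-in gives no verdict.

- **Tightness:** the nut ran free at about 0.2 N m, then jumped to 0.52. I stopped where five readings held still averaged about 0.75 N m (0.66 to 0.87, noisy). From the angles I make that about 0.2–0.25 mm of squeeze. It could not be read directly.
- **Final check:** in the last pictures the wrench lies flat on the tray. Its head is about 65 mm and its grip about 50 mm from the tray's centre. The perfume, earring box and brush are within about 3 mm of where they started.
- **First grasp failed:** I lifted before the fingers had closed and came up empty, without moving the wrench. The second grasp held.
- **One odd reading:** at the end of stroke 2 the effort jumped to 1.1 N m within 6°. I took this for the handle meeting the wall, because the next stroke started free again at 0.2 N m.
- **Position mismatch on the nut:** by my calculation the head sat up to about 3–4 mm off my estimate of the nut's centre during the last stroke. I put this down to pose and grasp-offset error, since the wrench was clearly driving the nut.

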